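# Close the spice canisters and square them up on the board

## Robot

A 7-joint arm with a two-finger parallel gripper is mounted at the origin on the work surface. World frame = base frame: x ahead of the robot, y to its left, z up, the work surface at z = 0. Lengths are in m, angles in rad, forces in N, time in s.
With the tool pointing down it reaches from about 0.425 to 0.875 m from the base axis. Payload 4.7 kg.
Tool frame: the origin (TCP) lies on the centre line of the jaws, within the pads' length; the fingertips stand 14 mm ahead of it and the grasp point (between the pads) lies 5 mm behind it; z points along the fingers, y is the direction in which the jaws open and shut (so a half turn about z gives the same grasp; the last joint's range is limited). The gripper opens to 87 mm and grips with 3 to 60 N. Pads are 19 mm wide; open, the fingers measure 117 mm over their backs; the gripper's body (75 mm by 190 mm) begins 51 mm behind the grasp point.
Start: joints at [1.157, 0.321, -0.07, 1.45, 0.023, 1.371, -0.057], TCP at [0.27, -0.591, 0.237] pointing down, gripper open.
Joint ranges: [-2.86, 2.86], [-0.3, 2.09], [-1.38, 1.24], [0.06, 2.45], [-1.56, 4.7], [0.09, 2.05], [-2.69, 2.69]. Speed limits (rad/s): [2.57, 2.57, 3.14, 3.14, 3.14, 3.14, 3.14].

## Interface

Orientations are given as a rotation vector (axis times angle).
In Python, from bench import ctrl, optics, models gives the robot as it stands. The module is installed in compiled form; this text tells all that it offers.
- The arm moves only by the tool arm_command, never from a script. Its argument "motion" is a list of rows, each a list of 3 entries, a list of its own where there are three numbers: the shift along the tool's x, y, z in mm, then the turn, a rotation vector about the tool's x, y, z in degrees, then the closure, from 0 (fully open) to 1 (shut). In form: [[[x, y, z], [ax, ay, az], claw], ...]. A call has 1 to 8 rows; each row shifts and turns the commanded pose from where the row before left it, along the tool's axes as they then stand; what a row does not reach is not made up. A row lasts 1/12 s, in which the tool goes at most 41.7 mm and 7.16 degrees, less where a joint would pass 70% of its speed; a pose out of reach is approached as far as the arm can. A call with a gripper value outside its range is refused whole. The fingers move at their own pace and stop on an object; "force" is the grip in N (left out, the last holds). Time passes only in rows, so rows that do not move let the fingers close. It gives the time, the measured TCP pose, the force and the opening at its end, in the units of the state.
- ctrl.get_state(): the state, without advancing time (a new reading comes with each control period).
- optics.get_image(name): name is "scene" or "top"; returns (picture, depth): 480x640x3 uint8, blue, green, red; 480x640 float32, m along the optical axis (not along the pixel's ray), 0 where there is no reading.
- optics.camera_model(name): a dict with "fovy" (degrees; the focal length in pixels is half the picture's height over the tangent of half this angle, whatever the lens; pixels are square), "cx", "cy" (the principal point, pixels), "rvec" (rotation vector, rad) and "tvec" (3), from world to camera coordinates, as OpenCV has them. Camera axes: x right, y down, z forward; pixel columns grow to the right and rows downward; lengths in m; the calibration is good to about 2 mm. A picture is of the moment at which its call begins. camera_model takes no time and is no camera call.
- ctrl.close_job(): hands the job in, once; it reports no verdict.
Trained networks look in the newest picture that a camera, given by its name, has taken for a name from the list of things; names that differ only in an ending like _2 or _b are one class to them, and where a whole thing is asked for, a point or a joint stands for the part that bears it (a point fixed in the world has none). Each returns a list of dicts, best first, with "conf" (0 to 1); they miss things now and then, are a little off and sometimes report something else, mostly with a low value. They report only what shows in the picture. A call takes as long as a camera call.
- models.search_frame(camera, target): "location" ([x, y, z] in m, in the coordinates of the camera as it stood for that picture, good to about 4 mm: the middle of the surface that is visible of it).
- models.silhouettes(camera, target): "pixels" (480x640 bool, what is visible of it).
The state is a dict: "time": time; "joint_positions": joint angles; "qd": joint speeds; "joint_torque": joint torques, N m; "position": TCP position; "tool_rot": TCP orientation; "ft_force": force on the tool from outside, world axes, zero at the start; "torque": the same for the moment, N m; "grip_width": opening from 0.0 (shut) to 1.0 (fully open).
Only numpy, scipy, OpenCV 4.12 (cv2) and the standard library are available. Lean on these libraries where they do the work, as an engineer would, in place of code of your own. Each camera call takes 0.05 s, during which the arm holds its last target.

## Task

The spice mixing is done: clear the wooden scoop off the board into the steel tray, stand each canister in a bay of its own on the board, pushed fully home so that its sides sit flush against both the back rail and the side stop on its left (as seen from the robot), and screw every lid down until it is fully tight. Any canister may go in any bay. Leave the bottle, the honey jar and the bowl where they are.

Things in the scene. Friction and masses are not known exactly. Their poses are not given: they have to be found in the camera images.
- jar0: Loose square white ceramic canister, 56 x 56 mm, sides 66 mm high, about 0.4 kg; on its axis a brass screw lid 44 mm in diameter from 69 to 89 mm above the underside (3 mm clear of the shoulder). Origin: centre of the underside; z up, x and y square to the flat sides. Two or three identical ones are present, at first standing on the counter at any yaw.
- lid0 (a joint): Captive screw lid of jar0. It only turns, never rises or lifts off. Angle in rad unscrewed: 0 = tight at a hard stop, up to 3.4; clockwise from above tightens (lowers it). About 0.1 N m of friction, stays put; a canister not backed by stops may turn along. When tight, the black pointer on the lid points to the black mark at the canister's -x edge.
- jar1: Loose square white ceramic canister, 56 x 56 mm, sides 66 mm high, about 0.4 kg; on its axis a brass screw lid 44 mm in diameter from 69 to 89 mm above the underside (3 mm clear of the shoulder). Origin: centre of the underside; z up, x and y square to the flat sides. Two or three identical ones are present, at first standing on the counter at any yaw.
- lid1 (a joint): Captive screw lid of jar1. It only turns, never rises or lifts off. Angle in rad unscrewed: 0 = tight at a hard stop, up to 3.4; clockwise from above tightens (lowers it). About 0.1 N m of friction, stays put; a canister not backed by stops may turn along. When tight, the black pointer on the lid points to the black mark at the canister's -x edge.
- jar2: Loose square white ceramic canister, 56 x 56 mm, sides 66 mm high, about 0.4 kg; on its axis a brass screw lid 44 mm in diameter from 69 to 89 mm above the underside (3 mm clear of the shoulder). Origin: centre of the underside; z up, x and y square to the flat sides. Two or three identical ones are present, at first standing on the counter at any yaw.
- lid2 (a joint): Captive screw lid of jar2. It only turns, never rises or lifts off. Angle in rad unscrewed: 0 = tight at a hard stop, up to 3.4; clockwise from above tightens (lowers it). About 0.1 N m of friction, stays put; a canister not backed by stops may turn along. When tight, the black pointer on the lid points to the black mark at the canister's -x edge.
- bay0 (a point): Point on the board's top surface where the centre of a canister's underside lies when it is fully home in bay 0 (left end, +y of the board), touching both its stops: the back rail on the board's +x side and the side stop on its +y side. Axes as the board's. The bay is open towards -x and -y.
- bay1 (a point): Point on the board's top surface where the centre of a canister's underside lies when it is fully home in bay 1 (middle of the board), touching both its stops: the back rail on the board's +x side and the side stop on its +y side. Axes as the board's. The bay is open towards -x and -y.
- bay2 (a point): Point on the board's top surface where the centre of a canister's underside lies when it is fully home in bay 2 (right end, -y of the board), touching both its stops: the back rail on the board's +x side and the side stop on its +y side. Axes as the board's. The bay is open towards -x and -y.
- board: Fixed bamboo board 150 (x) x 380 (y) mm, 12 mm thick, yaw within 0.2 rad; origin: centre of its underside; +x away from the robot, +y left. Stops stand 16 mm above its top: a far rail 14 mm thick, inner face at x = +50 mm, and three side stops 12 mm thick, x = -35 to +50 mm, with right-hand (-y) faces at y = +172, +52, -68 mm, making three bays 120 mm apart.
- scoop: Loose dark wooden scoop, 136 mm long, 50 g, at first lying in the middle bay. Straight handle 16 mm wide, 14 mm high, from x = -70 to +25 mm, lying on its support; round cup 42 mm in diameter, 24 mm high, centred at x = +45 mm. Origin: on the underside, 70 mm from the handle's end; x runs along the handle to the cup, z up. Grip it across the handle near the origin.
- tray: Fixed open steel utensil tray 200 (x) x 110 (y) mm outside, walls 4 mm thick and 22 mm high, floor about 4 mm thick; origin: centre of its underside, on the counter to the left of the board.
- bottle: Bystander: amber bottle, 68 mm in diameter, 190 mm high, origin at its underside. Leave it alone.
- honeyjar: Bystander: glass jar with a steel lid, 80 mm in diameter, 100 mm high, origin at its underside. Leave it alone.
- bowl: Bystander: white bowl, 120 mm across, 55 mm high, origin at its underside. Leave it alone.

How it is judged:
By the outcome, as a careful person would: the job done as asked, in the order asked, and still so for the second after the job is handed in, with the robot touching nothing.
Of jar0, jar1, jar2 only 2 to 3 are there at a start; the rules pass over those that are not, and their reading is None.
At some moment in a run one of jar0, jar1, jar2, scoop may be knocked a few centimetres aside while the robot is not near it.
Once in a run the grip may slacken for a moment while it holds something.
It also fails if it takes over 210 s, if anything falls off the work surface, if the arm or the gripper's body presses on something with over 40 N, if the wrist force passes 120 N, or if a joint passes its speed limit or range.

## Working session

There is one attempt and no reset: what is moved stays moved. The work goes in short steps, Python scripts to look and compute and a tool call to move; the robot and the scene stay as the last step left them, time stands still between calls to the robot, and variables do not carry over. Pictures are saved under pics/ and viewed, and the job is handed in when it is done.

Besides the shell and the picture viewer there is one more tool, called by a JSON object that holds its "op" and its "data". arm_command: Moves the arm, as the interface text tells. Its arguments: {"type":"object","properties":{"motion":{"type":"array","items":{"type":"array"}},"force":{"type":"number"}},"required":["motion"]}

```bash
mkdir -p pics; ls; cat > h.py <<'E'
import numpy as np, cv2
from scipy.spatial.transform import Rotation as R
from bench import ctrl, optics, models
def cam(n):
    c=optics.camera_model(n); f=240/np.tan(np.radians(c['fovy'])/2)
    return f,c['cx'],c['cy'],R.from_rotvec(np.ravel(c['rvec'])).as_matrix(),np.ravel(c['tvec'])
def c2w(n,p):
    f,cx,cy,M,t=cam(n); return (np.asarray(p)-t)@M
def cloud(n,d):
    f,cx,cy,M,t=cam(n); v,u=np.mgrid[0:480,0:640]
    P=np.stack([(u-cx)/f*d,(v-cy)/f*d,d],-1); return (P-t)@M
def w2p(n,p):
    f,cx,cy,M,t=cam(n); q=np.atleast_2d(p)@M.T+t
    return np.stack([q[:,0]/q[:,2]*f+cx,q[:,1]/q[:,2]*f+cy],-1)
def st():
    s=ctrl.get_state(); Rm=R.from_rotvec(s['tool_rot']).as_matrix()
    print('t',round(s['time'],2),'pos',np.round(np.array(s['position'])*1000,1),'q',np.round(s['joint_positions'],3),'F',np.round(s['ft_force'],1),'T',np.round(s['torque'],2),'grip',round(s['grip_width'],3))
    print('x',np.round(Rm[:,0],3),'y',np.round(Rm[:,1],3),'z',np.round(Rm[:,2],3)); return s,Rm
E
python3 - <<'E'
from h import *
st()
for n in ['scene','top']:
    print(n,optics.camera_model(n))
    im,d=optics.get_image(n); cv2.imwrite(f'pics/{n}0.png',im); np.save(f'{n}d.npy',d)
    for t in ['jar0','scoop','tray','board','bottle','honeyjar','bowl']:
        for r in models.search_frame(n,t): print(n,t,round(r['conf'],2),np.round(c2w(n,r['location']),3))
st()
E
```

```text
pics
t 0.0 pos [ 269.4 -591.   235.5] q [ 1.157  0.322 -0.07   1.452  0.023  1.371 -0.057] F [ 0.5 -0.3  0.4] T [-0.02 -0.03  0.03] grip 1.002
x [ 0.91   0.415 -0.   ] y [ 0.415 -0.91  -0.002] z [-0.001  0.002 -1.   ]
scene {'fovy': 44.657808447379345, 'cx': 317.587420857829, 'cy': 241.043350858422, 'rvec': array([ 1.89753325,  1.33180075, -0.63037338]), 'tvec': array([-0.21523287, -0.29809876,  1.99975805])}
scene jar0 0.96 [ 0.561 -0.372  0.064]
scene jar0 0.83 [ 0.492 -0.256  0.051]
scene jar0 0.76 [ 0.643 -0.258  0.063]
scene scoop 0.59 [0.57  0.083 0.027]
scene scoop 0.41 [0.577 0.075 0.006]
scene tray 0.57 [0.517 0.41  0.005]
scene board 0.82 [0.576 0.07  0.012]
scene bottle 0.57 [ 0.777 -0.205  0.1  ]
scene bottle 0.44 [0.767 0.087 0.033]
scene bottle 0.18 [ 0.64  -0.257  0.093]
scene honeyjar 0.86 [ 0.693 -0.42   0.073]
scene honeyjar 0.41 [0.579 0.075 0.008]
scene bowl 0.65 [0.763 0.09  0.034]
scene bowl 0.36 [ 0.638 -0.262  0.095]
top {'fovy': 48.39808902501146, 'cx': 317.51640852028254, 'cy': 238.55643688706732, 'rvec': array([ 2.18961726, -2.12555223,  0.1444043 ]), 'tvec': array([-0.01226712,  0.61836276,  1.42599296])}
top jar0 0.79 [ 0.544 -0.355  0.067]
top jar0 0.73 [ 0.616 -0.243  0.066]
top jar0 0.64 [ 0.469 -0.242  0.069]
top jar0 0.41 [0.559 0.1   0.015]
top scoop 0.68 [0.555 0.089 0.026]
top tray 0.89 [0.508 0.408 0.006]
top board 0.73 [0.56  0.099 0.013]
top bottle 0.86 [ 0.738 -0.186  0.127]
top bottle 0.36 [0.553 0.09  0.025]
top honeyjar 0.81 [ 0.663 -0.405  0.102]
t 0.8 pos [ 269.6 -591.5  236.6] q [ 1.157  0.321 -0.07   1.45   0.023  1.371 -0.057] F [ 0.8 -0.3  0.5] T [0.01 0.02 0.04] grip 0.997
x [ 0.91   0.415 -0.   ] y [ 0.415 -0.91   0.   ] z [-0. -0. -1.]
```

View images.

View pics/top0.png

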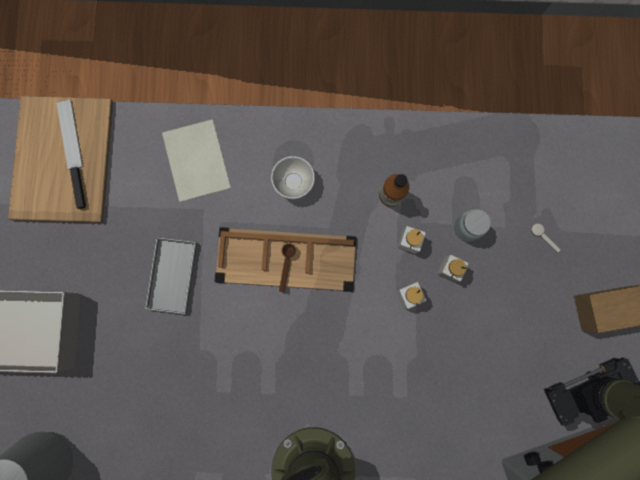

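View pics/scene0.png

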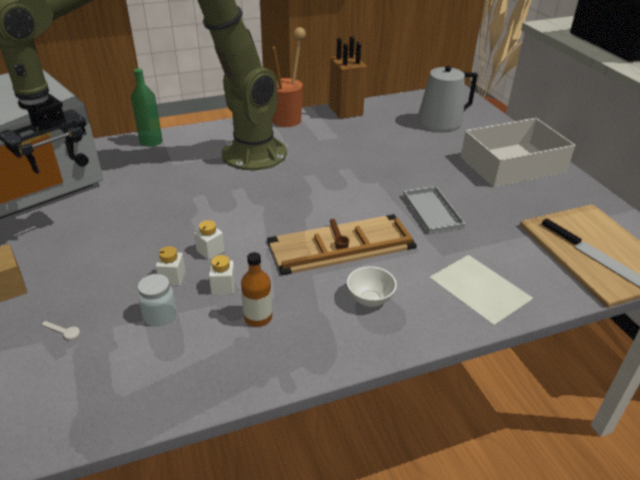

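```bash
cat >> h.py <<'E'
def jars(im,d,n='top'):
    P=cloud(n,d); X=P.reshape(-1,3); ok=(d>0).ravel()
    z=P[...,2]; lab=((z>0.078)&(z<0.098)&(d>0)).astype(np.uint8)
    return P,lab
E
python3 - <<'E'
from h import *
im=cv2.imread('pics/top0.png'); d=np.load('topd.npy')
P=cloud('top',d)
for c in [(413,239),(455,268),(413,295)]:
    u,v=c
    print(c,'\n',np.round(P[v-16:v+16:2,u-16:u+18:2,2]*1000).astype(int))
print('counter z', np.round(P[300:340:8,250:320:12,2]*1000,1), 'board z',np.round(P[275:285:4,240:270:6,2]*1000,1))
crop=cv2.resize(im[205:325,380:490],None,fx=7,fy=5 and 7,interpolation=cv2.INTER_CUBIC)[:,:]
crop=cv2.resize(im[210:320,385:485],(600,600*110//100),interpolation=cv2.INTER_CUBIC)[:600]
cv2.imwrite('pics/jars0.png',crop)
crop=cv2.resize(im[215:305,205:365],(800,450),interpolation=cv2.INTER_CUBIC)
cv2.imwrite('pics/board0.png',crop)
E
```

```text
(413, 239) 
 [[  -6    0    4    0    0   -1    6    3   -1    2    5    1   -2   -5
    -7   -4    1]
 [   4   -1   -2    0   -5    4    3    1    4   -3    1   -4    1   -3
     2    2   -4]
 [  -2    2    3   -4   53   64   64   63   -1 1493    0    3   -6   -5
    -4   -3    1]
 [  -3    6   -3   27   68   69   71   62   91   86   64    5   -3   -2
    -6    7    2]
 [   3    4    2   38   60   67   92   85  100   89   88   93   61   64
    -1   -5   -2]
 [   6    8    8   49   67   81   84   91   91   88   94   86   82   61
    65   -5    2]
 [  -1   -4   25   68   69   97   89   88   89   83   90   91   94   64
     8   -2    1]
 [   9   -1   35   68   66   93   86   89   91   88   88   94   85   67
    -2    1   -1]
 [   0    5   47   61   62   82   93   94   93   91   92   86   85   64
     5    3   -3]
 [   1   10   65   60   64   86   84   89   88   85   86   85   91   -2
     2   -2    2]
 [   4   35   65   65   66   65   93   88   87   91   95   86   63    6
     0   -1 1493]
 [   6   38   60   64   66   63   66   72   85   85   66   66   67    6
     5    4    6]
 [  -3 
[... 2830 characters left out ...]
52   66   65   86   91   91   90   90   93   73   69
    -5    3   -4]
 [  -2    2    9   37   68   63   67   66   82   65   71   68   11   -1
    -1    2    8]
 [  -3    3    2   24   55   69   64   62   69   65    4    3    4   -2
     5   -2    5]
 [  -3    0   -5    9   42   72   63   66    1    4    0    2   -1   -2
     0    3    2]
 [   4   -5   -6   -2   -2   -2   -3   -2    1    1    1    5   -1   -3
     1    6   -1]]
counter z [[-8.5  2.2  2.1 -3.   3.8  6.1]
 [ 3.3  3.  -0.4  2.5  2.9 -2.4]
 [ 1.2  7.1 -4.2 -4.2  1.1  3.5]
 [-2.4 -4.4  0.8  0.5  2.9 -1.1]
 [-0.8  7.5  3.2  2.3  5.5  0.3]] board z [[17.  11.  13.2 11.  17.1]
 [10.1 17.5 14.8 12.9 13.7]
 [-5.1 19.8  9.9 11.1 16.1]]
```

View pics/jars0.png

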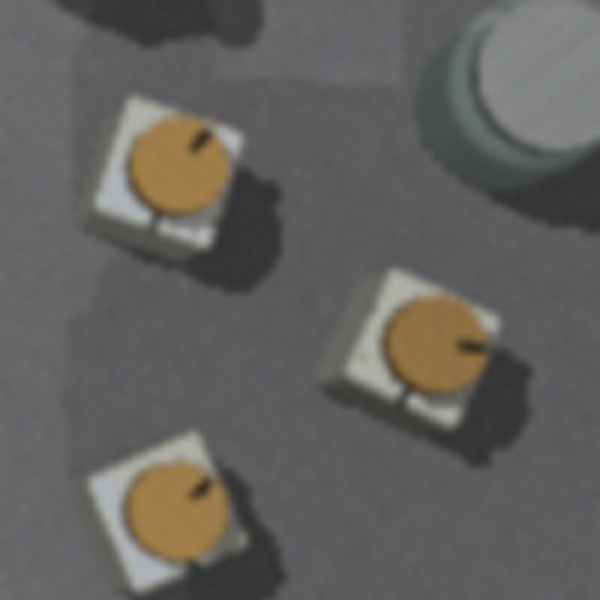

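View pics/board0.png

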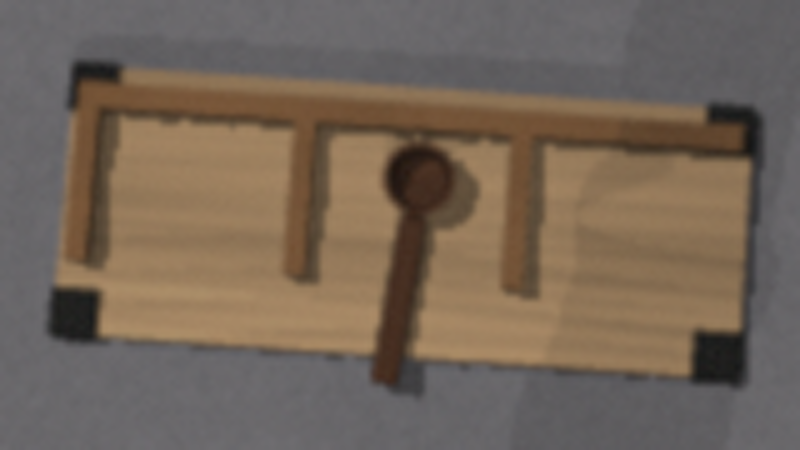

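```bash
cat >> h.py <<'E'
from scipy.optimize import minimize
def rotz(a): return np.array([[np.cos(a),-np.sin(a)],[np.sin(a),np.cos(a)]])
def hullmask(n,pts,box,s=6):
    u0,v0,u1,v1=box
    p=(w2p(n,pts)-[u0,v0]+0.5)*s-0.5
    m=np.zeros(((v1-v0)*s,(u1-u0)*s),np.uint8)
    h=cv2.convexHull(p.astype(np.float32)); cv2.fillConvexPoly(m,np.round(h*16).astype(np.int32),255,shift=4)
    return cv2.resize(m,(u1-u0,v1-v0),interpolation=cv2.INTER_AREA)/255.
def jarpts(x,y,a,z0=0.,zb=0.012):
    sq=np.array([[1,1],[1,-1],[-1,-1],[-1,1]])*.028@rotz(a).T+[x,y]
    t=np.linspace(0,2*np.pi,40); c=np.c_[np.cos(t),np.sin(t)]*.022+[x,y]
    return np.r_[np.c_[sq,np.full(4,z0+zb)],np.c_[sq,np.full(4,z0+.066)],np.c_[c,np.full(40,z0+.089)]]
def fitjar(n,d,x,y,z0=0.,zb=0.012,a=None):
    P=cloud(n,d); c=w2p(n,[[x,y,z0+.04]])[0].astype(int); r=26
    box=(c[0]-r,c[1]-r,c[0]+r,c[1]+r)
    sub=P[box[1]:box[3],box[0]:box[2]]
    zz=sub[...,2]; ok=(zz<.15)&(np.hypot(sub[...,0]-x,sub[...,1]-y)<.055)
    m=((zz>z0+zb)&ok).astype(np.uint8); m=cv2.medianBlur(m*255,3)/255.
    best=None
    for a0 in ([a] if a is not None else np.radians(np.arange(0,90,15))):
        f=lambda q:np.abs(hullmask(n,jarpts(q[0]/1e3,q[1]/1e3,q[2]/30,z0,zb),box)-m).sum()
        r_=minimize(f,[x*1e3,y*1e3,a0*30],method='Nelder-Mead',options=dict(initial_simplex=np.array([[0,0,0],[8,0,0],[0,8,0],[0,0,6]])+[x*1e3,y*1e3,a0*30],xatol=.05,fatol=.05))
        if best is None or r_.fun<best.fun: best=r_
    q=best.x; yaw=(np.degrees(q[2]/30)+45)%90-45
    return q[0],q[1],yaw,best.fun,m.sum()
def boardfit(im_pts,z=0.012,n='top'):
    f,cx,cy,M,t=cam(n); o=-M.T@t; out=[]
    for u,v in im_pts:
        r=np.array([(u-cx)/f,(v-cy)/f,1])@M; out.append((o+r*(z-o[2])/r[2])[:2])
    return np.array(out)
E
python3 - <<'E'
from h import *
d=np.load('topd.npy'); ds=np.load('scened.npy')
for x,y in [(.469,-.242),(.544,-.355),(.616,-.243)]:
    a=fitjar('top',d,x,y); print('top',np.round(a,1))
    b=fitjar('scene',ds,a[0]/1e3,a[1]/1e3); print('scene',np.round(b,1))
c=np.array([[75,62],[758,112],[742,385],[50,337]])
px=(c+.5)/5-.5+[205,215]
w=boardfit(px)
print(np.round(w*1e3,1)); print('edges',np.linalg.norm(np.diff(np.r_[w,w[:1]],axis=0),axis=1),'centre',w.mean(0))
e=w[0]-w[1]; print('yaw',np.degrees(np.arctan2(-e[0],e[1])), 'yaw2',np.degrees(np.arctan2((w[1]-w[2])[1],(w[1]-w[2])[0])))
E
```

```text
top [ 471.7 -250.6   25.    25.9  511. ]
scene [ 470.4 -254.1   17.2   60.   789. ]
top [ 548.5 -364.7  -24.1   31.7  556. ]
scene [ 545.9 -367.5  -18.1  110.8  799. ]
top [ 624.2 -250.9  -16.7   31.   518. ]Traceback (most recent call last):
  File "<stdin>", line 5, in <module>
  File "h.py", line 44, in fitjar
    r_=minimize(f,[x*1e3,y*1e3,a0*30],method='Nelder-Mead',options=dict(initial_simplex=np.array([[0,0,0],[8,0,0],[0,8,0],[0,0,6]])+[x*1e3,y*1e3,a0*30],xatol=.05,fatol=.05))
    res = _minimize_neldermead(fun, x0, args, callback, bounds=bounds,
                               **options)
    fxcc = func(xcc)
    fx = function(np.copy(x), *(wrapper_args + args))
  File "h.py", line 43, in <lambda>
    f=lambda q:np.abs(hullmask(n,jarpts(q[0]/1e3,q[1]/1e3,q[2]/30,z0,zb),box)-m).sum()
                      ~~~~~~~~^^^^^^^^^^^^^^^^^^^^^^^^^^^^^^^^^^^^^^^^^^^^^^^
  File "h.py", line 27, in hullmask
    p=(w2p(n,pts)-[u0,v0]+0.5)*s-0.5
       ~~~^^^^^^^
  File "h.py", line 13, in w2p
    f,cx,cy,M,t=cam(n); q=np.atleast_2d(p)@M.T+t
                ~~~^^^
  File "h.py", line 5, in cam
    c=optics.camera_model(n); f=240/np.tan(np.radians(c['fovy'])/2)
ValueError: time passes only in moves, steps and waits
```

```bash
python3 - <<'E'
s=open('h.py').read()
s=s.replace("def cam(n):\n","import functools\n@functools.lru_cache(None)\ndef cam(n):\n",1)
open('h.py','w').write(s)
E
cat > p.py <<'E'
from h import *
d=np.load('topd.npy')
for x,y in [(.469,-.242),(.544,-.355),(.616,-.243)]:
    a=fitjar('top',d,x,y); print('top',np.round(a,1))
c=np.array([[75,62],[758,112],[742,385],[50,337]])
px=(c+.5)/5-.5+[205,215]
w=boardfit(px)
print(np.round(w*1e3,1)); print('edges',np.linalg.norm(np.diff(np.r_[w,w[:1]],axis=0),axis=1),'centre',w.mean(0))
e=w[0]-w[1]; print('yaw',np.degrees(np.arctan2(-e[0],e[1])), 'yaw2',np.degrees(np.arctan2((w[1]-w[2])[1],(w[1]-w[2])[0])))
# scoop: crop px handle end (385,380), handle/cup join (412,215), cup centre(418,178)
s=boardfit((np.array([[385,378],[412,215],[418,178]])+.5)/5-.5+[205,215],z=.026); print('scoop',s)
t=boardfit([[159,239],[196,242],[184,313],[148,307]],z=.022);print('tray',t,t.mean(0))
E
python3 p.py
```

```text
top [ 471.7 -250.6   25.    25.9  511. ]
top [ 548.5 -364.7  -24.1   31.7  556. ]
top [ 624.2 -250.9  -16.7   31.   518. ]
[[ 646.4  281.1]
 [ 629.7 -102.1]
 [ 477.3  -96.3]
 [ 492.4  286.8]]
edges [0.38353168 0.15250091 0.38337872 0.15403515] centre [0.56143943 0.09234666]
yaw -2.493557560442871 yaw2 -2.1813568524362354
scoop [[0.47491241 0.10006789]
 [0.56477527 0.08857781]
 [0.5853693  0.08601542]]
tray [[0.60623751 0.44509809]
 [0.60095627 0.34229279]
 [0.40540532 0.36357328]
 [0.41873174 0.46248836]] [0.50783271 0.40336313]
```

```bash
cat >> h.py <<'E'
def plan(tx,ty,tz,yaw=None,step=38,half=True):
    s,Rm=st(); p=np.array(s['position'])*1e3
    cur=np.degrees(np.arctan2(Rm[1,0],Rm[0,0])); yaw=cur if yaw is None else yaw
    dy=(yaw-cur+180)%360-180
    if half: dy=(dy+90)%180-90
    fy=np.radians(cur+dy)
    D=np.array([[np.cos(fy),np.sin(fy),0],[np.sin(fy),-np.cos(fy),0],[0,0,-1]]) # columns x,y,z
    # tilt correction: rotation from current to yaw-only
    fc=np.radians(cur); C=np.array([[np.cos(fc),np.sin(fc),0],[np.sin(fc),-np.cos(fc),0],[0,0,-1]])
    tilt=np.degrees(R.from_matrix(Rm.T@C).as_rotvec())
    e=D.T@(np.array([tx,ty,tz])-p); n=max(1,int(np.ceil(np.linalg.norm(e)/step)))
    print('curyaw %.1f turn tool z %+.1f (%.1f rows of 7) tilt fix'%(cur,-dy,abs(dy)/7),np.round(tilt,2),'shift(final tool frame)',np.round(e,1),'| n',n,'per row',np.round(e/n,1))
E
python3 - <<'E'
from h import *
plan(544,91,200,-7.3)
E
```

```text
t 0.8 pos [ 269.6 -591.5  236.6] q [ 1.157  0.321 -0.07   1.45   0.023  1.371 -0.057] F [ 0.8 -0.3  0.5] T [0.01 0.02 0.04] grip 0.997
x [ 0.91   0.415 -0.   ] y [ 0.415 -0.91   0.   ] z [-0. -0. -1.]
curyaw 24.5 turn tool z +31.8 (4.5 rows of 7) tilt fix [0.01 0.01 0.  ] shift(final tool frame) [ 185.4 -711.8   36.6] | n 20 per row [  9.3 -35.6   1.8]
```

{"op": "arm_command", "data": {"motion": [[[0,0,0],[0,0,6.4],0.4],[[0,0,0],[0,0,6.4],0.4],[[0,0,0],[0,0,6.4],0.4],[[0,0,0],[0,0,6.4],0.4],[[0,0,0],[0,0,6.2],0.4],[[9.3,-35.6,0],[0,0,0],0.4],[[9.3,-35.6,0],[0,0,0],0.4],[[9.3,-35.6,0],[0,0,0],0.4]], "force": 20}}

```text
time: 1.47
position: [0.3109, -0.488, 0.2362]
tool_rot: [-3.135, 0.202, 0.0]
ft_force: [1.8, 0.0, 0.7]
grip_width: 0.609
```

{"op": "arm_command", "data": {"motion": [[[9.3,-35.6,0],[0,0,0],0.4],[[9.3,-35.6,0],[0,0,0],0.4],[[9.3,-35.6,0],[0,0,0],0.4],[[9.3,-35.6,0],[0,0,0],0.4],[[9.3,-35.6,0],[0,0,0],0.4],[[9.3,-35.6,0],[0,0,0],0.4],[[9.3,-35.6,0],[0,0,0],0.4],[[9.3,-35.6,0],[0,0,0],0.4]]}}

```text
time: 2.13
position: [0.4212, -0.2143, 0.2369]
tool_rot: [3.134, -0.2, 0.001]
ft_force: [0.4, -0.1, -0.4]
grip_width: 0.601
```

{"op": "arm_command", "data": {"motion": [[[9.3,-35.6,0],[0,0,0],0.4],[[9.3,-35.6,0],[0,0,0],0.4],[[9.3,-35.6,0],[0,0,0],0.4],[[9.3,-35.6,0],[0,0,0],0.4],[[9.3,-35.6,0],[0,0,0],0.4],[[9.3,-35.6,0],[0,0,0],0.4],[[9.3,-35.6,0],[0,0,0],0.4],[[9.3,-35.6,0],[0,0,0],0.4]]}}

```text
time: 2.8
position: [0.5312, 0.0587, 0.237]
tool_rot: [3.135, -0.2, 0.002]
ft_force: [0.1, -0.7, -0.6]
grip_width: 0.597
```

```bash
python3 - <<'E'
from h import *
plan(544,91,80,-7.3)
im,d=optics.get_image('top'); cv2.imwrite('pics/top1.png',im); np.save('topd.npy',d)
crop=cv2.resize(im[215:305,205:365],(800,450),interpolation=cv2.INTER_CUBIC)
cv2.imwrite('pics/board1.png',crop)
E
```

```text
t 2.8 pos [531.2  58.7 237. ] q [ 0.419  0.112 -0.619  1.72   0.068  1.33  -1.911] F [ 0.1 -0.7 -0.6] T [0.04 0.   0.02] grip 0.597
x [ 0.992 -0.127  0.001] y [-0.127 -0.992  0.   ] z [ 0.001 -0.    -1.   ]
curyaw -7.3 turn tool z -0.0 (0.0 rows of 7) tilt fix [ 0.02 -0.06 -0.  ] shift(final tool frame) [  8.6 -33.6 157. ] | n 5 per row [ 1.7 -6.7 31.4]
```

View pics/board1.png

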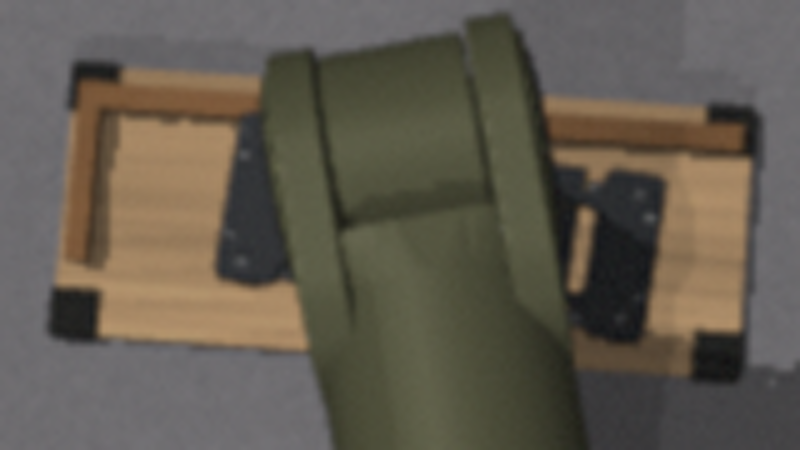

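{"op": "arm_command", "data": {"motion": [[[1.7,-6.7,31],[0,0,0],0.4],[[1.7,-6.7,31],[0,0,0],0.4],[[1.7,-6.7,31],[0,0,0],0.4],[[1.7,-6.7,31],[0,0,0],0.4],[[1.7,-6.7,31],[0,0,0],0.4],[[0,0,22],[0,0,0],0.4],[[0,0,20],[0,0,0],0.4],[[0,0,9],[0,0,0],0.4]]}}

```text
time: 3.52
position: [0.5415, 0.0887, 0.0277]
tool_rot: [3.135, -0.199, -0.007]
ft_force: [0.0, -0.3, -0.6]
grip_width: 0.601
```

{"op": "arm_command", "data": {"motion": [[[0,0,0],[0,0,0],0.4],[[0,0,0],[0,0,0],1.0],[[0,0,0],[0,0,0],1.0],[[0,0,0],[0,0,0],1.0],[[0,0,0],[0,0,0],1.0],[[0,0,0],[0,0,0],1.0],[[0,0,0],[0,0,0],1.0]], "force": 20}}

```text
time: 4.1
position: [0.5438, 0.0891, 0.0311]
tool_rot: [3.135, -0.2, 0.002]
ft_force: [-1.0, -0.3, 0.0]
grip_width: 0.231
```

{"op": "arm_command", "data": {"motion": [[[0,0,0],[0,0,0],1.0],[[0,0,0],[0,0,0],1.0],[[0,0,0],[0,0,0],1.0]]}}

```text
time: 4.35
position: [0.5436, 0.0892, 0.0309]
tool_rot: [3.135, -0.2, 0.001]
ft_force: [-0.1, -1.1, 2.8]
grip_width: 0.18
```

```bash
python3 - <<'E'
from h import *
plan(508,403,160,-7.3)
E
```

```text
t 4.35 pos [543.6  89.2  30.9] q [ 0.306  0.371 -0.597  1.894  0.253  0.952 -2.106] F [-0.1 -1.1  2.8] T [-0.04  0.24  0.  ] grip 0.18
x [ 0.992 -0.127  0.   ] y [-0.127 -0.992  0.   ] z [ 0. -0. -1.]
curyaw -7.3 turn tool z +0.0 (0.0 rows of 7) tilt fix [ 0.01 -0.03 -0.  ] shift(final tool frame) [ -75.2 -306.8 -129.1] | n 9 per row [ -8.4 -34.1 -14.3]
```

{"op": "arm_command", "data": {"motion": [[[0,0,-15],[0,0,0],1.0],[[0,0,-30],[0,0,0],1.0],[[0,0,-35],[0,0,0],1.0],[[0,0,-35],[0,0,0],1.0],[[0,0,-15],[0,0,-5],1.0],[[0,0,0],[0,0,-5],1.0],[[0,0,0],[0,0,-5],1.0]]}}

```text
time: 4.93
position: [0.5442, 0.0893, 0.162]
tool_rot: [3.134, 0.218, 0.005]
ft_force: [-0.4, 0.2, -0.7]
grip_width: 0.18
```

```bash
python3 - <<'E'
from h import *
plan(508,403,160)
E
```

```text
t 4.93 pos [544.2  89.3 162. ] q [ 0.387  0.218 -0.671  1.778  0.147  1.193 -1.758] F [-0.4  0.2 -0.7] T [0.   0.01 0.05] grip 0.18
x [0.99  0.138 0.003] y [ 0.138 -0.99   0.001] z [ 0.003 -0.    -1.   ]
curyaw 8.0 turn tool z -0.0 (0.0 rows of 7) tilt fix [ 0.04 -0.16 -0.  ] shift(final tool frame) [   7.5 -315.6    2. ] | n 9 per row [  0.8 -35.1   0.2]
```

{"op": "arm_command", "data": {"motion": [[[0.8,-35,0],[0,0,0],1.0],[[0.8,-35,0],[0,0,0],1.0],[[0.8,-35,0],[0,0,0],1.0],[[0.8,-35,0],[0,0,0],1.0],[[0.8,-35,0],[0,0,0],1.0],[[0.8,-35,0],[0,0,0],1.0],[[0.8,-35,0],[0,0,0],1.0],[[0.8,-35,0],[0,0,0],1.0]]}}

```text
time: 5.6
position: [0.5117, 0.3689, 0.16]
tool_rot: [3.134, 0.211, -0.001]
ft_force: [1.2, 0.2, 0.2]
grip_width: 0.18
```

```bash
python3 - <<'E'
from h import *
plan(508,403,26)
E
```

```text
t 5.6 pos [511.7 368.9 160. ] q [-0.074  0.428 -0.761  1.578  0.306  1.26  -2.321] F [1.2 0.2 0.2] T [0.04 0.04 0.01] grip 0.18
x [ 0.991  0.134 -0.001] y [ 0.134 -0.991  0.001] z [-0.    -0.001 -1.   ]
curyaw 7.7 turn tool z -0.0 (0.0 rows of 7) tilt fix [0.03 0.03 0.  ] shift(final tool frame) [  0.9 -34.3 134. ] | n 4 per row [ 0.2 -8.6 33.5]
```

{"op": "arm_command", "data": {"motion": [[[0.3,-34,0],[0,0,0],1.0],[[0,0,35],[0,0,0],1.0],[[0,0,35],[0,0,0],1.0],[[0,0,30],[0,0,0],1.0],[[0,0,20],[0,0,0],1.0],[[0,0,14],[0,0,0],1.0],[[0,0,0],[0,0,0],1.0],[[0,0,0],[0,0,0],0.5]]}}

```text
time: 6.27
position: [0.5079, 0.4015, 0.0266]
tool_rot: [-3.134, -0.211, 0.001]
ft_force: [0.1, 0.3, -0.3]
grip_width: 0.206
```

{"op": "arm_command", "data": {"motion": [[[0,0,0],[0,0,0],0.5],[[0,0,0],[0,0,0],0.5],[[0,0,0],[0,0,0],0.5],[[0,0,-10],[0,0,0],0.5],[[0,0,-30],[0,0,0],0.5],[[0,0,-38],[0,0,0],0.3],[[0,0,-38],[0,0,0],0.1],[[0,0,-38],[0,0,0],0]]}}

```text
time: 6.93
position: [0.5076, 0.4013, 0.1834]
tool_rot: [-3.134, -0.212, -0.001]
ft_force: [0.9, 0.1, 0.3]
grip_width: 0.645
```

```bash
python3 - <<'E'
from h import *
plan(471,-250,180)
im,d=optics.get_image('top'); cv2.imwrite('pics/top2.png',im); np.save('topd.npy',d)
E
```

```text
t 6.93 pos [507.6 401.3 183.4] q [-0.129  0.447 -0.768  1.508  0.316  1.314 -2.365] F [0.9 0.1 0.3] T [ 0.11 -0.04  0.05] grip 0.645
x [0.991 0.135 0.001] y [ 0.135 -0.991 -0.   ] z [ 0.001  0.    -1.   ]
curyaw 7.7 turn tool z -0.0 (0.0 rows of 7) tilt fix [-0.02 -0.04  0.  ] shift(final tool frame) [-123.9  640.5    3.4] | n 18 per row [-6.9 35.6  0.2]
```

View pics/top2.png

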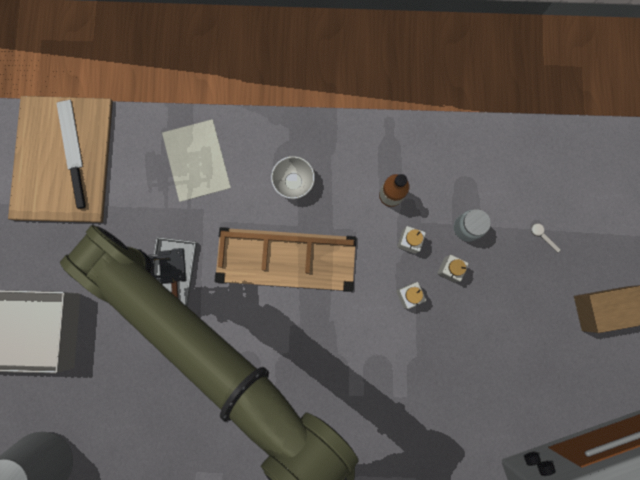

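```bash
cat > ov.py <<'E'
from h import *
import sys
def overlay(im,bx,by,byaw,fn,box=(205,215,365,305),s=5):
    u0,v0,u1,v1=box
    big=cv2.resize(im[v0:v1,u0:u1],None,fx=s,fy=s,interpolation=cv2.INTER_CUBIC)
    def L(pts,z,col):
        w=np.c_[np.array(pts)@rotz(np.radians(byaw)).T+[bx,by],np.full(len(pts),z)]
        p=((w2p('top',w)-[u0,v0]+.5)*s-.5)
        cv2.polylines(big,[np.round(p*16).astype(np.int32)],True,col,1,cv2.LINE_AA,shift=4)
    L([[.075,.19],[.075,-.19],[-.075,-.19],[-.075,.19]],.012,(0,0,255))
    L([[.05,.184],[.05,-.19],[.064,-.19],[.064,.184]],.028,(255,0,0))
    for y in (.172,.052,-.068): L([[.05,y],[-.035,y],[-.035,y+.012],[.05,y+.012]],.028,(0,255,0))
    cv2.imwrite(fn,big)
if __name__=='__main__':
    im=cv2.imread('pics/top2.png'); d=np.load('topd.npy')
    overlay(im,.5614,.0923,-2.4,'pics/ov1.png')
    for x,y in [(.469,-.242),(.544,-.355),(.616,-.243)]:
        a=fitjar('top',d,x,y); print('top',np.round(a,1))
E
python3 ov.py
```

```text
top [ 471.8 -250.8   24.4   24.8  512. ]
top [ 548.2 -364.9  -23.4   33.1  554. ]
top [ 624.2 -250.9  -18.1   30.5  519. ]
```

View pics/ov1.png

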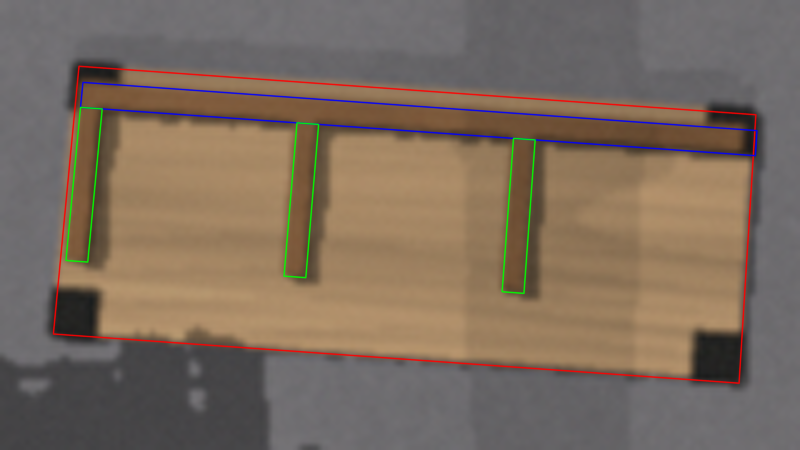

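```bash
cat >> h.py <<'E'
def rows(tx,ty,tz,yaw=None,step=36,turn=6.8,claw=0,half=False):
    s,Rm=st(); p=np.array(s['position'])*1e3
    cur=np.degrees(np.arctan2(Rm[1,0],Rm[0,0])); yaw=cur if yaw is None else yaw
    dy=(yaw-cur+180)%360-180
    if half: dy=(dy+90)%180-90
    e=np.array([tx,ty,tz])-p; n=max(1,int(np.ceil(max(np.linalg.norm(e)/step,abs(dy)/turn))))
    out=[]
    for i in range(n):
        a=np.radians(cur+dy*i/n); D=np.array([[np.cos(a),np.sin(a),0],[np.sin(a),-np.cos(a),0],[0,0,-1]])
        v=np.round(D.T@(e/n),1); out.append([list(map(float,v)),[0,0,round(-dy/n,1)],claw])
    print('dy',round(dy,1),'n',n)
    for k in range(0,n,8): print(out[k:k+8])
E
python3 - <<'E'
from h import *
rows(472,-251,170,114.4)
E
```

```text
t 6.98 pos [510.5 404.6 192.5] q [-0.129  0.44  -0.772  1.498  0.315  1.317 -2.364] F [2.5 2.9 6.2] T [ 0.28 -0.22 -0.03] grip 0.685
x [0.991 0.134 0.012] y [ 0.134 -0.991 -0.006] z [ 0.011  0.008 -1.   ]
dy 106.7 n 19
[[[-6.6, 33.9, 1.2], [0, 0, np.float64(-5.6)], 0], [[-9.9, 33.1, 1.2], [0, 0, np.float64(-5.6)], 0], [[-13.1, 32.0, 1.2], [0, 0, np.float64(-5.6)], 0], [[-16.2, 30.5, 1.2], [0, 0, np.float64(-5.6)], 0], [[-19.1, 28.8, 1.2], [0, 0, np.float64(-5.6)], 0], [[-21.8, 26.8, 1.2], [0, 0, np.float64(-5.6)], 0], [[-24.3, 24.5, 1.2], [0, 0, np.float64(-5.6)], 0], [[-26.6, 22.0, 1.2], [0, 0, np.float64(-5.6)], 0]]
[[[-28.7, 19.3, 1.2], [0, 0, np.float64(-5.6)], 0], [[-30.4, 16.4, 1.2], [0, 0, np.float64(-5.6)], 0], [[-31.9, 13.4, 1.2], [0, 0, np.float64(-5.6)], 0], [[-33.0, 10.2, 1.2], [0, 0, np.float64(-5.6)], 0], [[-33.9, 6.9, 1.2], [0, 0, np.float64(-5.6)], 0], [[-34.4, 3.6, 1.2], [0, 0, np.float64(-5.6)], 0], [[-34.6, 0.2, 1.2], [0, 0, np.float64(-5.6)], 0], [[-34.4, -3.2, 1.2], [0, 0, np.float64(-5.6)], 0]]
[[[-33.9, -6.5, 1.2], [0, 0, np.float64(-5.6)], 0], [[-33.1, -9.8, 1.2], [0, 0, np.float64(-5.6)], 0], [[-32.0, -13.0, 1.2], [0, 0, np.float64(-5.6)], 0]]
```

{"op": "arm_command", "data": {"motion": [[[-6.6,33.9,1],[0,0,-5.6],0],[[-9.9,33.1,1],[0,0,-5.6],0],[[-13.1,32,1],[0,0,-5.6],0],[[-16.2,30.5,1],[0,0,-5.6],0],[[-19.1,28.8,1],[0,0,-5.6],0],[[-21.8,26.8,1],[0,0,-5.6],0],[[-24.3,24.5,1],[0,0,-5.6],0],[[-26.6,22,1],[0,0,-5.6],0]]}}

```text
time: 7.65
position: [0.4913, 0.124, 0.1734]
tool_rot: [2.813, 1.396, 0.002]
ft_force: [0.5, -0.5, -0.6]
grip_width: 0.998
```

{"op": "arm_command", "data": {"motion": [[[-28.7,19.3,1],[0,0,-5.6],0],[[-30.4,16.4,1],[0,0,-5.6],0],[[-31.9,13.4,1],[0,0,-5.6],0],[[-33,10.2,1],[0,0,-5.6],0],[[-33.9,6.9,1],[0,0,-5.6],0],[[-34.4,3.6,1],[0,0,-5.6],0],[[-34.6,0.2,1],[0,0,-5.6],0],[[-34.4,-3.2,1],[0,0,-5.6],0]]}}

```text
time: 8.32
position: [0.4743, -0.1522, 0.1657]
tool_rot: [2.068, 2.362, -0.0]
ft_force: [0.7, 0.0, 0.1]
grip_width: 1.006
```

```bash
python3 - <<'E'
from h import *
rows(472,-251,170,114.4)
E
```

```text
t 8.32 pos [ 474.3 -152.2  165.7] q [ 0.876  0.082 -0.642  1.895  0.055  1.179  0.348] F [0.7 0.  0.1] T [-0.01 -0.13  0.06] grip 1.006
x [-0.133  0.991 -0.002] y [0.991 0.133 0.001] z [ 0.002 -0.002 -1.   ]
dy 16.8 n 3
[[[-32.5, -5.1, -1.4], [0, 0, np.float64(-5.6)], 0], [[-31.9, -8.3, -1.4], [0, 0, np.float64(-5.6)], 0], [[-30.9, -11.3, -1.4], [0, 0, np.float64(-5.6)], 0]]
```

{"op": "arm_command", "data": {"motion": [[[-32.5,-5.1,0],[0,0,-5.6],0],[[-31.9,-8.3,0],[0,0,-5.6],0],[[-30.9,-11.3,0],[0,0,-5.6],0],[[0,0,30],[0,0,0],0],[[0,0,20],[0,0,0],0],[[0,0,0],[0,0,0],0]]}}

```text
time: 8.82
position: [0.4689, -0.2487, 0.1115]
tool_rot: [-1.707, -2.63, -0.0]
ft_force: [-0.1, 0.5, -0.7]
grip_width: 1.001
```

```bash
python3 - <<'E'
from h import *
rows(472,-251,45,114.4,step=30)
E
```

```text
t 8.82 pos [ 468.9 -248.7  111.5] q [ 0.962  0.219 -0.579  1.874  0.133  1.093  0.751] F [-0.1  0.5 -0.7] T [ 0.03 -0.04 -0.02] grip 1.001
x [-0.407  0.913  0.005] y [ 0.913  0.407 -0.003] z [-0.005  0.003 -1.   ]
dy 0.4 n 3
[[[-1.1, 0.6, 22.2], [0, 0, np.float64(-0.1)], 0], [[-1.1, 0.6, 22.2], [0, 0, np.float64(-0.1)], 0], [[-1.1, 0.6, 22.2], [0, 0, np.float64(-0.1)], 0]]
```

{"op": "arm_command", "data": {"motion": [[[-1.1,0.6,22],[0,0,0],0],[[-1.1,0.6,22],[0,0,0],0],[[-1.1,0.6,22],[0,0,0],0],[[0,0,0],[0,0,0],0.2],[[0,0,0],[0,0,0],1],[[0,0,0],[0,0,0],1],[[0,0,0],[0,0,0],1],[[0,0,0],[0,0,0],1]], "force": 30}}

```text
time: 9.48
position: [0.4747, -0.2526, 0.0503]
tool_rot: [1.708, 2.635, -0.003]
ft_force: [-3.4, -1.6, 2.6]
grip_width: 0.71
```

```bash
python3 - <<'E'
from h import *
st()
E
```

```text
t 9.48 pos [ 474.7 -252.6   50.3] q [ 0.934  0.307 -0.561  1.915  0.199  0.972  0.703] F [-3.4 -1.6  2.6] T [-0.31  0.8  -0.02] grip 0.71
x [-0.409  0.913 -0.002] y [ 0.913  0.409 -0.001] z [ 0.    -0.002 -1.   ]
```

{"op": "arm_command", "data": {"motion": [[[0,0,3],[0,0,0],1],[[0,0,0],[0,0,0],1],[[0,0,0],[0,0,0],1],[[0,0,0],[0,0,0],1]], "force": 30}}

```text
time: 9.82
position: [0.4745, -0.253, 0.0475]
tool_rot: [1.709, 2.635, -0.004]
ft_force: [-5.4, -1.0, 11.0]
grip_width: 0.637
```

```bash
python3 - <<'E'
from h import *
st()
E
```

```text
t 9.82 pos [ 474.5 -253.    47.5] q [ 0.933  0.311 -0.559  1.917  0.202  0.967  0.7  ] F [-5.4 -1.  11. ] T [-0.14  1.12  0.03] grip 0.637
x [-0.408  0.913 -0.002] y [ 0.913  0.408 -0.001] z [-0.    -0.003 -1.   ]
```

{"op": "arm_command", "data": {"motion": [[[0,0,-20],[0,0,0],1],[[0,0,-35],[0,0,0],1],[[0,0,-35],[0,0,0],1],[[0,0,-30],[0,0,0],1],[[0,0,0],[0,0,0],1]]}}

```text
time: 10.23
position: [0.4784, -0.2528, 0.1718]
tool_rot: [1.702, 2.627, 0.0]
ft_force: [2.5, -0.8, -4.2]
grip_width: 0.641
```

```bash
python3 - <<'E'
from h import *
rows(579,225.6,168,87.6,step=30,claw=1)
E
```

```text
t 10.23 pos [ 478.4 -252.8  171.8] q [ 0.976  0.166 -0.589  1.8    0.101  1.194  0.778] F [ 2.5 -0.8 -4.2] T [-0.04 -0.38 -0.02] grip 0.641
x [-0.409  0.913 -0.009] y [0.913 0.409 0.006] z [ 0.01  -0.006 -1.   ]
dy -26.5 n 17
[[[23.3, 16.9, 0.2], [0, 0, np.float64(1.6)], 1], [[23.7, 16.3, 0.2], [0, 0, np.float64(1.6)], 1], [[24.2, 15.6, 0.2], [0, 0, np.float64(1.6)], 1], [[24.6, 15.0, 0.2], [0, 0, np.float64(1.6)], 1], [[25.0, 14.3, 0.2], [0, 0, np.float64(1.6)], 1], [[25.3, 13.6, 0.2], [0, 0, np.float64(1.6)], 1], [[25.7, 12.9, 0.2], [0, 0, np.float64(1.6)], 1], [[26.0, 12.2, 0.2], [0, 0, np.float64(1.6)], 1]]
[[[26.4, 11.5, 0.2], [0, 0, np.float64(1.6)], 1], [[26.7, 10.8, 0.2], [0, 0, np.float64(1.6)], 1], [[27.0, 10.0, 0.2], [0, 0, np.float64(1.6)], 1], [[27.2, 9.3, 0.2], [0, 0, np.float64(1.6)], 1], [[27.5, 8.5, 0.2], [0, 0, np.float64(1.6)], 1], [[27.7, 7.8, 0.2], [0, 0, np.float64(1.6)], 1], [[27.9, 7.0, 0.2], [0, 0, np.float64(1.6)], 1], [[28.1, 6.3, 0.2], [0, 0, np.float64(1.6)], 1]]
[[[28.2, 5.5, 0.2], [0, 0, np.float64(1.6)], 1]]
```

{"op": "arm_command", "data": {"motion": [[[23.3,16.9,0],[0,0,1.6],1],[[23.7,16.3,0],[0,0,1.6],1],[[24.2,15.6,0],[0,0,1.6],1],[[24.6,15,0],[0,0,1.6],1],[[25,14.3,0],[0,0,1.6],1],[[25.3,13.6,0],[0,0,1.6],1],[[25.7,12.9,0],[0,0,1.6],1],[[26,12.2,0],[0,0,1.6],1]]}}

```text
time: 10.9
position: [0.5218, -0.0249, 0.1641]
tool_rot: [-1.992, -2.427, 0.001]
ft_force: [1.0, -0.2, -2.9]
grip_width: 0.637
```

{"op": "arm_command", "data": {"motion": [[[26.4,11.5,0],[0,0,1.6],1],[[26.7,10.8,0],[0,0,1.6],1],[[27,10,0],[0,0,1.6],1],[[27.2,9.3,0],[0,0,1.6],1],[[27.5,8.5,0],[0,0,1.6],1],[[27.7,7.8,0],[0,0,1.6],1],[[27.9,7,0],[0,0,1.6],1],[[28.1,6.3,0],[0,0,1.6],1]]}}

```text
time: 11.57
position: [0.571, 0.1995, 0.1636]
tool_rot: [-2.251, -2.19, 0.003]
ft_force: [0.8, 0.0, -4.0]
grip_width: 0.641
```

```bash
python3 - <<'E'
from h import *
plan(579,225.6,110,87.6,step=25)
im,d=optics.get_image('scene'); cv2.imwrite('pics/s3.png',cv2.resize(im[150:330,200:440],(800,600),interpolation=cv2.INTER_CUBIC))
im,d=optics.get_image('top'); cv2.imwrite('pics/t3.png',cv2.resize(im[190:320,180:400],(800,473),interpolation=cv2.INTER_CUBIC))
E
```

```text
t 11.57 pos [571.  199.5 163.6] q [ 0.265  0.376 -0.796  1.638  0.279  1.249 -0.613] F [ 0.8  0.  -4. ] T [-0.03 -0.16 -0.02] grip 0.641
x [ 0.027  1.    -0.   ] y [ 1.    -0.027 -0.002] z [-0.002 -0.    -1.   ]
curyaw 88.4 turn tool z +0.8 (0.1 rows of 7) tilt fix [-0.13  0.02 -0.  ] shift(final tool frame) [26.4  6.9 53.6] | n 3 per row [ 8.8  2.3 17.9]
```

View pics/s3.png

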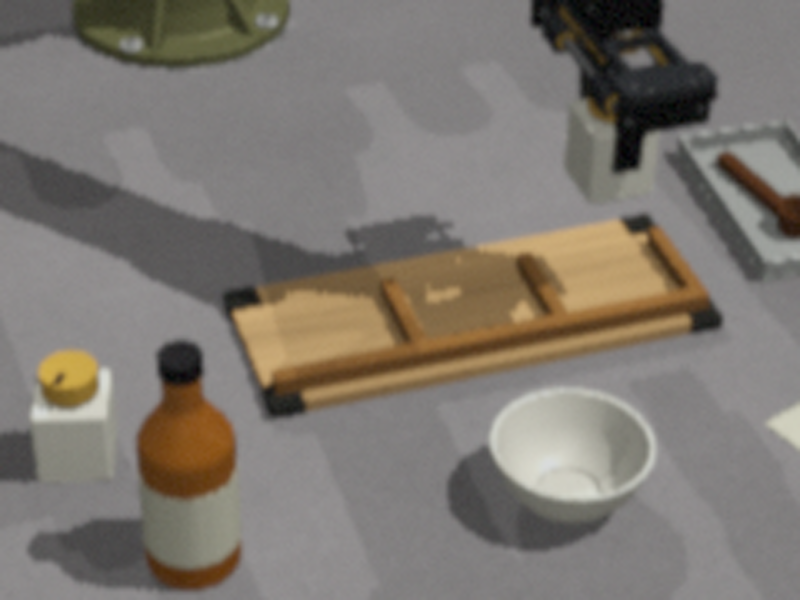

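View pics/t3.png

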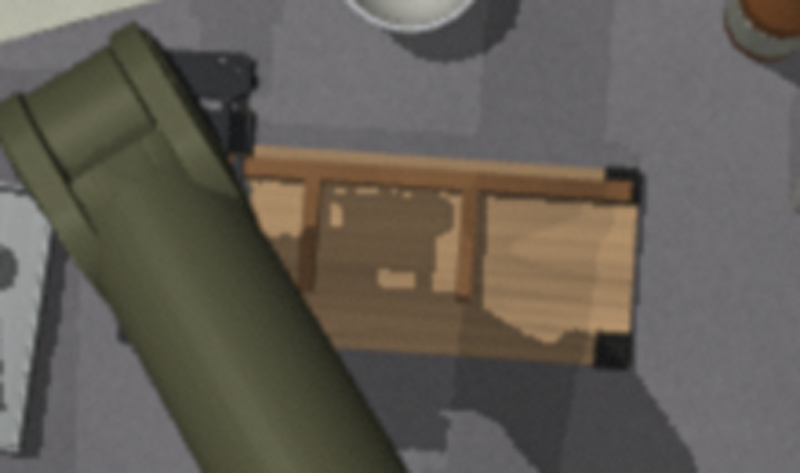

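{"op": "arm_command", "data": {"motion": [[[13,3.5,10],[0,0,0.8],1],[[13,3.5,25],[0,0,0],1],[[0,0,25],[0,0,0],1],[[0,0,20],[0,0,0],1],[[0,0,14],[0,0,0],1],[[0,0,4],[0,0,0],1],[[0,0,0],[0,0,0],1]]}}

```text
time: 12.25
position: [0.5786, 0.2232, 0.0658]
tool_rot: [-2.265, -2.175, 0.005]
ft_force: [-1.1, 0.4, -2.8]
grip_width: 0.647
```

```bash
python3 - <<'E'
from h import *
plan(579,225.6,59,87.6,step=25)
E
```

```text
t 12.25 pos [578.6 223.2  65.8] q [ 0.178  0.507 -0.748  1.689  0.379  1.099 -0.723] F [-1.1  0.4 -2.8] T [ 0.   -0.01  0.05] grip 0.647
x [ 0.04   0.999 -0.001] y [ 0.999 -0.04  -0.003] z [-0.003 -0.001 -1.   ]
curyaw 87.7 turn tool z +0.1 (0.0 rows of 7) tilt fix [-0.18  0.06 -0.  ] shift(final tool frame) [2.4 0.3 6.8] | n 1 per row [2.4 0.3 6.8]
```

{"op": "arm_command", "data": {"motion": [[[0,0,3],[0,0,0],1],[[0,0,2],[0,0,0],1],[[0,0,2],[0,0,0],1],[[0,0,0],[0,0,0],1]]}}

```text
time: 12.58
position: [0.5803, 0.2242, 0.0659]
tool_rot: [2.264, 2.174, -0.0]
ft_force: [-9.4, -5.4, 19.0]
grip_width: 0.641
```

```bash
python3 - <<'E'
from h import *
st()
E
```

```text
t 12.58 pos [580.3 224.2  65.9] q [ 0.176  0.508 -0.747  1.688  0.384  1.097 -0.728] F [-9.4 -5.4 19. ] T [-1.18  2.43  0.07] grip 0.641
x [ 0.041  0.999 -0.002] y [ 0.999 -0.041  0.002] z [ 0.002 -0.002 -1.   ]
```

```bash
python3 - <<'E'
from h import *
im,d=optics.get_image('scene'); cv2.imwrite('pics/s4.png',cv2.resize(im[190:280,320:440],(800,600),interpolation=cv2.INTER_CUBIC))
np.save('scened.npy',d); cv2.imwrite('pics/scene4.png',im)
st()
for b in [(0,0),]:
  for p in [(589.4,235.2)]: print(w2p('scene',[[.5894,.2352,.012],[.5894+.028,.2352,.012],[.579,.2256,.012],[.579+.028,.2256-.028,.012],[.579+.028,.2256+.028,.012]]))
E
```

```text
t 12.63 pos [580.3 224.2  65.9] q [ 0.176  0.508 -0.747  1.688  0.384  1.096 -0.728] F [-9.  -5.1 17.7] T [-1.14  2.45  0.07] grip 0.64
x [ 0.041  0.999 -0.002] y [ 0.999 -0.041  0.002] z [ 0.002 -0.002 -1.   ]
[[392.87730293 237.07533408]
 [397.36711467 242.98514932]
 [388.13144176 235.61208614]
 [383.33074289 243.57693257]
 [401.67393351 239.41336924]]
```

View pics/s4.png

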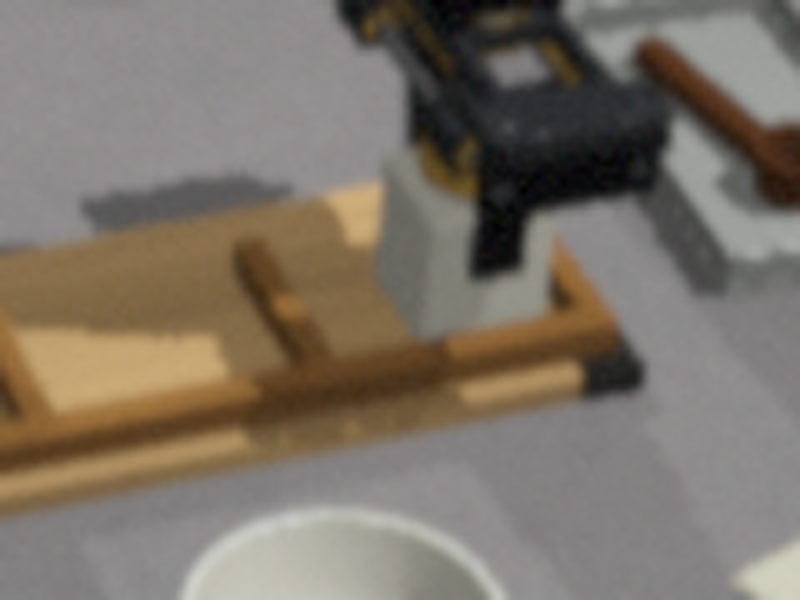

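{"op": "arm_command", "data": {"motion": [[[0,0,-4.5],[0,0,0],1],[[0,4,0],[0,0,0],1],[[0,4,0],[0,0,0],1],[[0,0,0],[0,0,0],1]]}}

```text
time: 12.97
position: [0.5889, 0.2241, 0.0659]
tool_rot: [2.266, 2.176, 0.003]
ft_force: [-0.7, -0.7, 3.3]
grip_width: 0.639
```

```bash
python3 - <<'E'
from h import *
st()
E
```

```text
t 12.97 pos [588.9 224.1  65.9] q [ 0.172  0.522 -0.742  1.668  0.387  1.103 -0.721] F [-0.7 -0.7  3.3] T [-0.08  0.27  0.02] grip 0.639
x [0.041 0.999 0.001] y [ 0.999 -0.041  0.001] z [ 0.002  0.001 -1.   ]
```

{"op": "arm_command", "data": {"motion": [[[0,2,0],[0,0,0],1],[[0,2,0],[0,0,0],1],[[0,2,0],[0,0,0],1],[[0,0,0],[0,0,0],1]]}}

```text
time: 13.3
position: [0.5895, 0.2241, 0.0661]
tool_rot: [-2.261, -2.174, 0.013]
ft_force: [-15.5, -4.7, 16.6]
grip_width: 0.64
```

{"op": "arm_command", "data": {"motion": [[[4,0,0],[0,0,0],1],[[4,0,0],[0,0,0],1],[[3,0,0],[0,0,0],1],[[0,0,0],[0,0,0],1]]}}

```text
time: 13.63
position: [0.5895, 0.2265, 0.0664]
tool_rot: [2.265, 2.171, -0.034]
ft_force: [-20.5, -18.7, 28.6]
grip_width: 0.643
```

```bash
python3 - <<'E'
from h import *
st()
E
```

```text
t 13.63 pos [589.5 226.5  66.4] q [ 0.151  0.537 -0.735  1.645  0.398  1.134 -0.735] F [-20.5 -18.7  28.6] T [-4.37  4.86  0.11] grip 0.643
x [ 0.042  0.999 -0.018] y [ 0.999 -0.043 -0.012] z [-0.013 -0.018 -1.   ]
```

{"op": "arm_command", "data": {"motion": [[[0,-5,-3],[0,0,0],1],[[0,0,-3],[0,0,0],1],[[0,0,0],[0,0,0],1]]}}

```text
time: 13.88
position: [0.5892, 0.2343, 0.0709]
tool_rot: [2.265, 2.176, -0.001]
ft_force: [-1.9, -1.7, -3.6]
grip_width: 0.642
```

```bash
python3 - <<'E'
from h import *
st()
E
```

```text
t 13.88 pos [589.2 234.3  70.9] q [ 0.155  0.526 -0.744  1.652  0.389  1.118 -0.734] F [-1.9 -1.7 -3.6] T [-0.41  0.37  0.08] grip 0.642
x [ 0.04   0.999 -0.001] y [ 0.999 -0.04   0.   ] z [-0.    -0.001 -1.   ]
```

{"op": "arm_command", "data": {"motion": [[[0,0,4],[0,0,0],1],[[2,0,0],[0,0,0],1],[[2,0,0],[0,0,0],1],[[0,0,0],[0,0,0],1]]}}

```text
time: 14.22
position: [0.5892, 0.2347, 0.0662]
tool_rot: [2.264, 2.173, -0.011]
ft_force: [-3.8, -9.6, 2.5]
grip_width: 0.642
```

```bash
python3 - <<'E'
from h import *
st()
E
```

```text
t 14.22 pos [589.2 234.7  66.2] q [ 0.146  0.534 -0.739  1.65   0.397  1.118 -0.743] F [-3.8 -9.6  2.5] T [-2.18  0.87  0.35] grip 0.642
x [ 0.041  0.999 -0.007] y [ 0.999 -0.041 -0.002] z [-0.003 -0.007 -1.   ]
```

{"op": "arm_command", "data": {"motion": [[[0,2,0],[0,0,0],1],[[0,0,0],[0,0,0],1],[[-1,-1,0],[0,0,0],0],[[0,0,0],[0,0,0],0],[[0,0,0],[0,0,0],0],[[0,0,0],[0,0,0],0],[[0,0,0],[0,0,0],0]]}}

```text
time: 14.8
position: [0.5907, 0.2386, 0.0673]
tool_rot: [-2.265, -2.177, -0.002]
ft_force: [0.0, -0.3, 0.1]
grip_width: 0.931
```

{"op": "arm_command", "data": {"motion": [[[0,0,-10],[0,0,0],0],[[0,0,-25],[0,0,0],0],[[0,0,-35],[0,0,0],0],[[0,0,-35],[0,0,0],0]]}}

```text
time: 15.13
position: [0.5897, 0.2378, 0.1732]
tool_rot: [-2.264, -2.177, 0.001]
ft_force: [1.2, -0.1, 0.2]
grip_width: 0.999
```

```bash
python3 - <<'E'
from h import *
rows(548.2,-364.9,170,156.6)
E
```

```text
t 15.13 pos [589.7 237.8 173.2] q [ 0.181  0.436 -0.787  1.548  0.316  1.29  -0.687] F [ 1.2 -0.1  0.2] T [-0.04 -0.17  0.02] grip 0.999
x [0.039 0.999 0.   ] y [ 0.999 -0.039 -0.001] z [-0.001  0.    -1.   ]
dy 68.9 n 17
[[[-35.5, -1.0, 0.2], [0, 0, np.float64(-4.1)], 0], [[-35.4, -3.5, 0.2], [0, 0, np.float64(-4.1)], 0], [[-35.0, -6.0, 0.2], [0, 0, np.float64(-4.1)], 0], [[-34.5, -8.5, 0.2], [0, 0, np.float64(-4.1)], 0], [[-33.8, -10.9, 0.2], [0, 0, np.float64(-4.1)], 0], [[-33.0, -13.3, 0.2], [0, 0, np.float64(-4.1)], 0], [[-31.9, -15.6, 0.2], [0, 0, np.float64(-4.1)], 0], [[-30.8, -17.8, 0.2], [0, 0, np.float64(-4.1)], 0]]
[[[-29.4, -19.9, 0.2], [0, 0, np.float64(-4.1)], 0], [[-28.0, -21.9, 0.2], [0, 0, np.float64(-4.1)], 0], [[-26.3, -23.9, 0.2], [0, 0, np.float64(-4.1)], 0], [[-24.6, -25.7, 0.2], [0, 0, np.float64(-4.1)], 0], [[-22.7, -27.3, 0.2], [0, 0, np.float64(-4.1)], 0], [[-20.7, -28.9, 0.2], [0, 0, np.float64(-4.1)], 0], [[-18.6, -30.3, 0.2], [0, 0, np.float64(-4.1)], 0], [[-16.4, -31.5, 0.2], [0, 0, np.float64(-4.1)], 0]]
[[[-14.2, -32.6, 0.2], [0, 0, np.float64(-4.1)], 0]]
```

{"op": "arm_command", "data": {"motion": [[[-35.5,-1,0],[0,0,-4.1],0],[[-35.4,-3.5,0],[0,0,-4.1],0],[[-35,-6,0],[0,0,-4.1],0],[[-34.5,-8.5,0],[0,0,-4.1],0],[[-33.8,-10.9,0],[0,0,-4.1],0],[[-33,-13.3,0],[0,0,-4.1],0],[[-31.9,-15.6,0],[0,0,-4.1],0],[[-30.8,-17.8,0],[0,0,-4.1],0]]}}

```text
time: 15.8
position: [0.5715, -0.0474, 0.1732]
tool_rot: [1.552, 2.729, 0.0]
ft_force: [0.5, -0.5, 0.1]
grip_width: 0.998
```

{"op": "arm_command", "data": {"motion": [[[-29.4,-19.9,0],[0,0,-4.1],0],[[-28,-21.9,0],[0,0,-4.1],0],[[-26.3,-23.9,0],[0,0,-4.1],0],[[-24.6,-25.7,0],[0,0,-4.1],0],[[-22.7,-27.3,0],[0,0,-4.1],0],[[-20.7,-28.9,0],[0,0,-4.1],0],[[-18.6,-30.3,0],[0,0,-4.1],0],[[-16.4,-31.5,0],[0,0,-4.1],0]]}}

```text
time: 16.47
position: [0.5546, -0.3315, 0.1732]
tool_rot: [0.719, 3.057, -0.001]
ft_force: [0.5, -0.4, 0.7]
grip_width: 1.007
```

```bash
cat > look.py <<'E'
from h import *
import sys
n=sys.argv[1]
im,d=optics.get_image('top'); cv2.imwrite(f'pics/{n}.png',im); np.save('topd.npy',d)
for a in sys.argv[2:]:
    x,y,z=map(float,a.split(',')); print('jar',np.round(fitjar('top',d,x/1e3,y/1e3,z/1e3,0.02),1))
E
python3 look.py top5 589,235,12 ; python3 - <<'E'
from h import *
im=cv2.imread('pics/top5.png')
cv2.imwrite('pics/t5.png',cv2.resize(im[200:320,200:400],(800,480),interpolation=cv2.INTER_CUBIC))
rows(548.2,-364.9,125,156.6)
E
```

```text
jar [590.2 236.6  -2.5  31.8 511. ]
t 16.52 pos [ 552.  -342.2  172.4] q [ 1.092  0.459 -0.77   1.518  0.333  1.295  1.385] F [-1.9 -7.9  0.1] T [-0.56 -0.04  0.04] grip 1.0
x [-0.892  0.452 -0.003] y [ 0.452  0.892 -0.006] z [ 0.    -0.007 -1.   ]
dy 3.5 n 2
[[[-3.4, -11.0, 23.7], [0, 0, np.float64(-1.7)], 0], [[-3.1, -11.1, 23.7], [0, 0, np.float64(-1.7)], 0]]
```

View pics/top5.png

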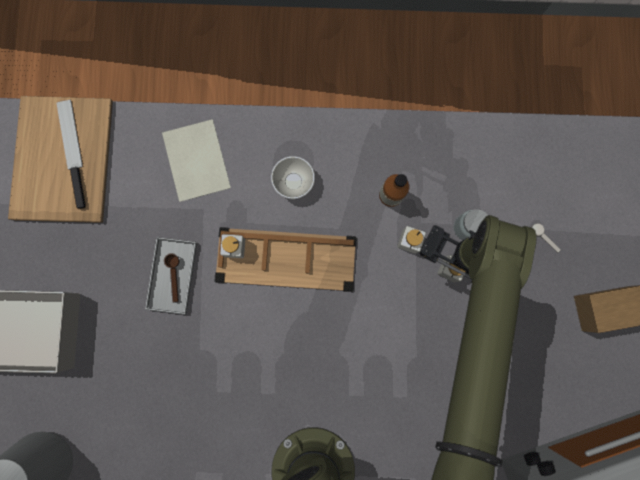

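View pics/t5.png

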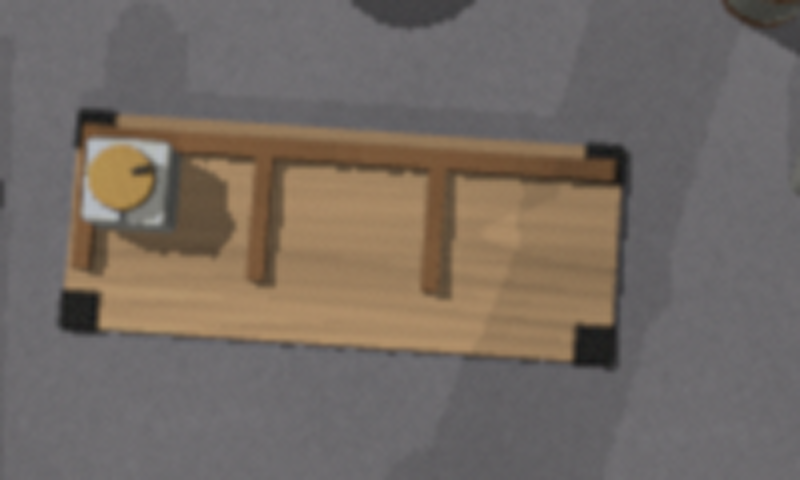

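{"op": "arm_command", "data": {"motion": [[[-3.4,-11,10],[0,0,-1.7],0],[[-3.1,-11.1,15],[0,0,-1.7],0],[[0,0,15],[0,0,0],0],[[0,0,5],[0,0,0],0],[[0,0,0],[0,0,0],0]]}}

```text
time: 16.93
position: [0.55, -0.3507, 0.1254]
tool_rot: [-0.633, -3.074, -0.003]
ft_force: [-0.1, -0.1, 0.4]
grip_width: 1.001
```

```bash
python3 - <<'E'
from h import *
rows(548.2,-364.9,47,156.6,step=20)
E
```

```text
t 16.93 pos [ 550.  -350.7  125.4] q [ 1.099  0.512 -0.763  1.553  0.366  1.228  1.44 ] F [-0.1 -0.1  0.4] T [ 0.12 -0.11 -0.01] grip 1.001
x [-0.919  0.395  0.003] y [0.395 0.919 0.001] z [-0.002  0.002 -1.   ]
dy -0.1 n 4
[[[-1.0, -3.4, 19.6], [0, 0, np.float64(0.0)], 0], [[-1.0, -3.4, 19.6], [0, 0, np.float64(0.0)], 0], [[-1.0, -3.4, 19.6], [0, 0, np.float64(0.0)], 0], [[-1.0, -3.4, 19.6], [0, 0, np.float64(0.0)], 0]]
```

{"op": "arm_command", "data": {"motion": [[[-2,-7,5],[0,0,0],0],[[-2,-7,5],[0,0,0],0],[[0,0,23],[0,0,0],0],[[0,0,23],[0,0,0],0],[[0,0,16],[0,0,0],0],[[0,0,6],[0,0,0],0],[[0,0,0],[0,0,0],0]]}}

```text
time: 17.52
position: [0.5479, -0.3668, 0.0476]
tool_rot: [-0.634, -3.075, -0.001]
ft_force: [-0.0, 0.9, 0.4]
grip_width: 0.999
```

```bash
python3 - <<'E'
from h import *
plan(548.2,-364.9,47,156.6,step=20)
E
```

```text
t 17.52 pos [ 547.9 -366.8   47.6] q [ 1.085  0.6   -0.718  1.598  0.428  1.11   1.423] F [-0.   0.9  0.4] T [ 0.11 -0.12  0.01] grip 0.999
x [-0.918  0.396  0.003] y [0.396 0.918 0.   ] z [-0.002  0.001 -1.   ]
curyaw 156.7 turn tool z +0.1 (0.0 rows of 7) tilt fix [ 0.02 -0.14 -0.  ] shift(final tool frame) [0.5 1.8 0.6] | n 1 per row [0.5 1.8 0.6]
```

{"op": "arm_command", "data": {"motion": [[[0,1,0],[0,0,0],1],[[0,0,0],[0,0,0],1],[[0,0,0],[0,0,0],1],[[0,0,0],[0,0,0],1],[[0,0,0],[0,0,0],1],[[0,0,0],[0,0,0],1],[[0,0,0],[0,0,0],1],[[0,0,0],[0,0,0],1]], "force": 30}}

```text
time: 18.18
position: [0.5494, -0.367, 0.0498]
tool_rot: [0.635, 3.076, -0.003]
ft_force: [-0.3, -1.9, 3.9]
grip_width: 0.643
```

```bash
python3 - <<'E'
from h import *
plan(548.2,-364.9,47,156.6,step=20)
E
```

```text
t 18.18 pos [ 549.4 -367.    49.8] q [ 1.084  0.597 -0.72   1.597  0.428  1.109  1.421] F [-0.3 -1.9  3.9] T [-0.47  0.06  0.08] grip 0.643
x [-0.918  0.396 -0.001] y [ 0.396  0.918 -0.001] z [ 0.001 -0.002 -1.   ]
curyaw 156.7 turn tool z +0.1 (0.0 rows of 7) tilt fix [-0.08  0.07 -0.  ] shift(final tool frame) [2.  1.5 2.8] | n 1 per row [2.  1.5 2.8]
```

{"op": "arm_command", "data": {"motion": [[[0,0,-20],[0,0,0],1],[[0,0,-35],[0,0,0],1],[[0,0,-35],[0,0,0],1],[[0,0,-30],[0,0,0],1],[[0,0,0],[0,0,0],1]]}}

```text
time: 18.6
position: [0.5524, -0.3665, 0.1752]
tool_rot: [0.632, 3.068, -0.004]
ft_force: [1.8, -0.0, -4.5]
grip_width: 0.645
```

```bash
python3 - <<'E'
from h import *
rows(574,105.8,168,177.6,step=30,claw=1)
E
```

```text
t 18.6 pos [ 552.4 -366.5  175.2] q [ 1.117  0.484 -0.774  1.483  0.345  1.305  1.477] F [ 1.8 -0.  -4.5] T [ 0.02 -0.4   0.  ] grip 0.645
x [-0.919  0.395 -0.009] y [ 0.395  0.919 -0.001] z [ 0.008 -0.005 -1.   ]
dy 20.9 n 16
[[[10.4, 27.7, 0.5], [0, 0, np.float64(-1.3)], 1], [[9.8, 27.9, 0.5], [0, 0, np.float64(-1.3)], 1], [[9.2, 28.1, 0.5], [0, 0, np.float64(-1.3)], 1], [[8.5, 28.3, 0.5], [0, 0, np.float64(-1.3)], 1], [[7.9, 28.5, 0.5], [0, 0, np.float64(-1.3)], 1], [[7.2, 28.7, 0.5], [0, 0, np.float64(-1.3)], 1], [[6.6, 28.8, 0.5], [0, 0, np.float64(-1.3)], 1], [[5.9, 29.0, 0.5], [0, 0, np.float64(-1.3)], 1]]
[[[5.2, 29.1, 0.5], [0, 0, np.float64(-1.3)], 1], [[4.6, 29.2, 0.5], [0, 0, np.float64(-1.3)], 1], [[3.9, 29.3, 0.5], [0, 0, np.float64(-1.3)], 1], [[3.2, 29.4, 0.5], [0, 0, np.float64(-1.3)], 1], [[2.6, 29.4, 0.5], [0, 0, np.float64(-1.3)], 1], [[1.9, 29.5, 0.5], [0, 0, np.float64(-1.3)], 1], [[1.2, 29.5, 0.5], [0, 0, np.float64(-1.3)], 1], [[0.6, 29.5, 0.5], [0, 0, np.float64(-1.3)], 1]]
```

{"op": "arm_command", "data": {"motion": [[[10.4,27.7,0],[0,0,-1.3],1],[[9.8,27.9,0],[0,0,-1.3],1],[[9.2,28.1,0],[0,0,-1.3],1],[[8.5,28.3,0],[0,0,-1.3],1],[[7.9,28.5,0],[0,0,-1.3],1],[[7.2,28.7,0],[0,0,-1.3],1],[[6.6,28.8,0],[0,0,-1.3],1],[[5.9,29,0],[0,0,-1.3],1]]}}

```text
time: 19.27
position: [0.559, -0.1274, 0.1675]
tool_rot: [-0.35, -3.12, -0.001]
ft_force: [2.0, 0.1, -4.5]
grip_width: 0.64
```

{"op": "arm_command", "data": {"motion": [[[5.2,29.1,0],[0,0,-1.3],1],[[4.6,29.2,0],[0,0,-1.3],1],[[3.9,29.3,0],[0,0,-1.3],1],[[3.2,29.4,0],[0,0,-1.3],1],[[2.6,29.4,0],[0,0,-1.3],1],[[1.9,29.5,0],[0,0,-1.3],1],[[1.2,29.5,0],[0,0,-1.3],1],[[0,10,0],[0,0,-1.3],1]]}}

```text
time: 19.93
position: [0.5687, 0.094, 0.1682]
tool_rot: [-0.055, -3.139, -0.006]
ft_force: [-0.3, 1.5, -4.1]
grip_width: 0.643
```

{"op": "arm_command", "data": {"motion": [[[0,0,0],[0,0,0],1],[[0,0,0],[0,0,0],1]]}}

```text
time: 20.1
position: [0.5697, 0.0876, 0.1679]
tool_rot: [-0.065, -3.139, 0.001]
ft_force: [-0.1, -0.8, -4.1]
grip_width: 0.638
```

```bash
python3 - <<'E'
from h import *
plan(574,105.8,75,177.6,step=30)
E
```

```text
t 20.1 pos [569.7  87.6 167.9] q [ 0.642  0.374 -1.018  1.7    0.333  1.258  1.079] F [-0.1 -0.8 -4.1] T [-0.02 -0.17  0.02] grip 0.638
x [-0.999  0.041  0.002] y [ 0.041  0.999 -0.001] z [-0.002 -0.001 -1.   ]
curyaw 177.6 turn tool z +0.0 (0.0 rows of 7) tilt fix [-0.03 -0.11  0.  ] shift(final tool frame) [-3.6 18.3 92.9] | n 4 per row [-0.9  4.6 23.2]
```

{"op": "arm_command", "data": {"motion": [[[-1.8,9,10],[0,0,0],1],[[-1.8,9,20],[0,0,0],1],[[0,0,28],[0,0,0],1],[[0,0,25],[0,0,0],1],[[0,0,12],[0,0,0],1],[[0,0,2],[0,0,0],1],[[0,0,0],[0,0,0],1]]}}

```text
time: 20.68
position: [0.5747, 0.1035, 0.0714]
tool_rot: [-0.071, -3.139, 0.001]
ft_force: [0.3, 0.1, -3.8]
grip_width: 0.643
```

{"op": "arm_command", "data": {"motion": [[[0,0,2],[0,0,0],1],[[0,0,2],[0,0,0],1],[[0,0,0],[0,0,0],1]]}}

```text
time: 20.93
position: [0.5757, 0.1047, 0.069]
tool_rot: [0.069, 3.139, -0.0]
ft_force: [0.0, 0.4, -4.4]
grip_width: 0.64
```

```bash
python3 - <<'E'
from h import *
plan(574,105.8,75,177.6,step=30)
E
```

```text
t 20.93 pos [575.7 104.7  69. ] q [ 0.54   0.499 -0.946  1.776  0.451  1.099  0.967] F [ 0.   0.4 -4.4] T [ 0.15 -0.14  0.02] grip 0.64
x [-0.999  0.044 -0.002] y [ 0.044  0.999 -0.   ] z [ 0.002 -0.    -1.   ]
curyaw 177.5 turn tool z -0.1 (0.0 rows of 7) tilt fix [-0.01  0.1  -0.  ] shift(final tool frame) [ 1.8  1.  -6. ] | n 1 per row [ 1.8  1.  -6. ]
```

{"op": "arm_command", "data": {"motion": [[[0,0,2],[0,0,0],1],[[0,0,2],[0,0,0],1],[[0,0,0],[0,0,0],1]]}}

```text
time: 21.18
position: [0.5749, 0.1047, 0.0639]
tool_rot: [-0.068, -3.141, 0.0]
ft_force: [0.2, 0.2, -3.8]
grip_width: 0.639
```

```bash
python3 - <<'E'
from h import *
st()
E
```

```text
t 21.18 pos [574.9 104.7  63.9] q [ 0.536  0.505 -0.942  1.781  0.456  1.092  0.964] F [ 0.2  0.2 -3.8] T [ 0.11 -0.13  0.  ] grip 0.639
x [-0.999  0.043  0.   ] y [ 0.043  0.999 -0.   ] z [-0. -0. -1.]
```

{"op": "arm_command", "data": {"motion": [[[0,0,1.5],[0,0,0],1],[[0,0,1],[0,0,0],1],[[0,0,0],[0,0,0],1]]}}

```text
time: 21.43
position: [0.5751, 0.1048, 0.0618]
tool_rot: [0.068, 3.141, -0.001]
ft_force: [-0.2, -0.2, -1.0]
grip_width: 0.642
```

```bash
python3 - <<'E'
from h import *
st()
E
```

```text
t 21.43 pos [575.1 104.8  61.8] q [ 0.534  0.507 -0.94   1.782  0.459  1.089  0.962] F [-0.2 -0.2 -1. ] T [-0.08  0.02 -0.05] grip 0.642
x [-0.999  0.043 -0.   ] y [ 0.043  0.999 -0.   ] z [ 0. -0. -1.]
```

{"op": "arm_command", "data": {"motion": [[[-4,0,0],[0,0,0],1],[[-4,0,0],[0,0,0],1],[[-2,0,0],[0,0,0],1],[[-1.5,0,0],[0,0,0],1],[[-1.5,0,0],[0,0,0],1],[[0,0,0],[0,0,0],1]]}}

```text
time: 21.93
position: [0.587, 0.1045, 0.0619]
tool_rot: [-0.068, -3.138, 0.001]
ft_force: [-7.3, -0.3, 5.9]
grip_width: 0.64
```

```bash
python3 - <<'E'
from h import *
st()
E
```

```text
t 21.93 pos [587.  104.5  61.9] q [ 0.518  0.531 -0.928  1.75   0.471  1.104  0.963] F [-7.3 -0.3  5.9] T [-0.07  1.33 -0.05] grip 0.64
x [-0.999  0.043  0.003] y [ 0.043  0.999 -0.001] z [-0.003 -0.001 -1.   ]
```

{"op": "arm_command", "data": {"motion": [[[0,3,-0.5],[0,0,0],1],[[0,3,-0.5],[0,0,0],1],[[0,2,0],[0,0,0],1],[[0,2,0],[0,0,0],1],[[0,1.5,0],[0,0,0],1],[[0,0,0],[0,0,0],1]]}}

```text
time: 22.43
position: [0.5873, 0.1126, 0.062]
tool_rot: [-0.07, -3.137, 0.008]
ft_force: [-6.2, -5.5, 2.8]
grip_width: 0.642
```

```bash
python3 - <<'E'
from h import *
st()
E
```

```text
t 22.43 pos [587.3 112.6  62. ] q [ 0.498  0.535 -0.926  1.744  0.476  1.11   0.944] F [-6.2 -5.5  2.8] T [-1.15  1.21  0.01] grip 0.642
x [-0.999  0.045  0.004] y [ 0.045  0.999 -0.005] z [-0.004 -0.005 -1.   ]
```

{"op": "arm_command", "data": {"motion": [[[0,1.5,0],[0,0,0],1],[[0,1.5,0],[0,0,0],1],[[0,1,0],[0,0,0],1],[[0,0,0],[0,0,0],1]]}}

```text
time: 22.77
position: [0.5875, 0.1154, 0.062]
tool_rot: [-0.071, -3.137, 0.012]
ft_force: [-5.7, -7.3, 5.0]
grip_width: 0.635
```

```bash
python3 - <<'E'
from h import *
st()
E
```

```text
t 22.77 pos [587.5 115.4  62. ] q [ 0.491  0.537 -0.925  1.741  0.479  1.112  0.937] F [-5.7 -7.3  5. ] T [-1.63  1.37  0.06] grip 0.635
x [-0.999  0.045  0.004] y [ 0.045  0.999 -0.007] z [-0.004 -0.007 -1.   ]
```

{"op": "arm_command", "data": {"motion": [[[0,2,0],[0,0,0],1],[[0,1,0],[0,0,0],1],[[0,0,0],[0,0,0],1]]}}

```text
time: 23.02
position: [0.5875, 0.1156, 0.0621]
tool_rot: [-0.072, -3.136, 0.019]
ft_force: [-7.0, -12.8, 8.2]
grip_width: 0.636
```

```bash
python3 - <<'E'
from h import *
st()
E
```

```text
t 23.02 pos [587.5 115.6  62.1] q [ 0.486  0.538 -0.923  1.739  0.482  1.116  0.932] F [ -7.  -12.8   8.2] T [-2.76  1.76  0.3 ] grip 0.636
x [-0.999  0.046  0.005] y [ 0.046  0.999 -0.012] z [-0.005 -0.012 -1.   ]
```

{"op": "arm_command", "data": {"motion": [[[1,-2,0],[0,0,0],1],[[0,0,0],[0,0,0],0],[[0,0,0],[0,0,0],0],[[0,0,0],[0,0,0],0],[[0,0,0],[0,0,0],0],[[0,0,-10],[0,0,0],0],[[0,0,-25],[0,0,0],0],[[0,0,-35],[0,0,0],0]]}}

```text
time: 23.68
position: [0.5861, 0.121, 0.1316]
tool_rot: [-0.066, -3.137, -0.001]
ft_force: [0.9, -0.6, 0.3]
grip_width: 0.989
```

{"op": "arm_command", "data": {"motion": [[[0,0,-35],[0,0,0],0],[[0,0,0],[0,0,0],0]]}}

```text
time: 23.85
position: [0.5917, 0.1237, 0.1757]
tool_rot: [0.066, 3.129, 0.005]
ft_force: [1.1, 1.4, 0.9]
grip_width: 0.995
```

```bash
python3 - <<'E'
from h import *
rows(624,-251,170,71.9)
E
```

```text
t 23.85 pos [591.7 123.7 175.7] q [ 0.548  0.422 -1.004  1.634  0.372  1.278  1.007] F [1.1 1.4 0.9] T [ 0.16 -0.27  0.06] grip 0.995
x [-0.999  0.042 -0.012] y [0.042 0.999 0.003] z [ 0.012  0.003 -1.   ]
dy -105.7 n 16
[[[-3.0, -23.3, 0.4], [0, 0, np.float64(6.6)], 0], [[-5.7, -22.8, 0.4], [0, 0, np.float64(6.6)], 0], [[-8.3, -22.0, 0.4], [0, 0, np.float64(6.6)], 0], [[-10.7, -20.9, 0.4], [0, 0, np.float64(6.6)], 0], [[-13.1, -19.5, 0.4], [0, 0, np.float64(6.6)], 0], [[-15.2, -17.9, 0.4], [0, 0, np.float64(6.6)], 0], [[-17.2, -16.0, 0.4], [0, 0, np.float64(6.6)], 0], [[-18.9, -14.0, 0.4], [0, 0, np.float64(6.6)], 0]]
[[[-20.4, -11.7, 0.4], [0, 0, np.float64(6.6)], 0], [[-21.6, -9.3, 0.4], [0, 0, np.float64(6.6)], 0], [[-22.5, -6.7, 0.4], [0, 0, np.float64(6.6)], 0], [[-23.1, -4.1, 0.4], [0, 0, np.float64(6.6)], 0], [[-23.5, -1.4, 0.4], [0, 0, np.float64(6.6)], 0], [[-23.5, 1.3, 0.4], [0, 0, np.float64(6.6)], 0], [[-23.2, 4.0, 0.4], [0, 0, np.float64(6.6)], 0], [[-22.5, 6.6, 0.4], [0, 0, np.float64(6.6)], 0]]
```

{"op": "arm_command", "data": {"motion": [[[-3,-23.3,0],[0,0,6.6],0],[[-5.7,-22.8,0],[0,0,6.6],0],[[-8.3,-22,0],[0,0,6.6],0],[[-10.7,-20.9,0],[0,0,6.6],0],[[-13.1,-19.5,0],[0,0,6.6],0],[[-15.2,-17.9,0],[0,0,6.6],0],[[-17.2,-16,0],[0,0,6.6],0],[[-18.9,-14,0],[0,0,6.6],0]]}}

```text
time: 24.52
position: [0.6044, -0.0668, 0.1686]
tool_rot: [1.463, 2.778, 0.002]
ft_force: [-0.7, 0.1, -0.6]
grip_width: 0.998
```

{"op": "arm_command", "data": {"motion": [[[-20.4,-11.7,0],[0,0,6.6],0],[[-21.6,-9.3,0],[0,0,6.6],0],[[-22.5,-6.7,0],[0,0,6.6],0],[[-23.1,-4.1,0],[0,0,6.6],0],[[-23.5,-1.4,0],[0,0,6.6],0],[[-23.5,1.3,0],[0,0,6.6],0],[[-23.2,4,0],[0,0,6.6],0],[[-22.5,6.6,0],[0,0,6.6],0]]}}

```text
time: 25.18
position: [0.6207, -0.2543, 0.1685]
tool_rot: [2.546, 1.838, 0.002]
ft_force: [0.1, 0.1, -0.1]
grip_width: 1.003
```

{"op": "arm_command", "data": {"motion": [[[0,0,0],[0,0,0],0],[[0,0,0],[0,0,0],0]]}}

```text
time: 25.35
position: [0.6201, -0.2553, 0.1679]
tool_rot: [2.544, 1.842, 0.001]
ft_force: [-0.8, 0.6, 0.1]
grip_width: 1.002
```

```bash
python3 look.py top6 589,235,12 584,115,12; python3 - <<'E'
from h import *
plan(624.2,-250.9,110,71.9)
im=cv2.imread('pics/top6.png')
cv2.imwrite('pics/t6.png',cv2.resize(im[160:320,200:480],(800,457),interpolation=cv2.INTER_CUBIC))
im,d=optics.get_image('scene');cv2.imwrite('pics/s6.png',im)
E
```

```text
jar [590.1 236.5  -2.6  27.8 517. ]
jar [585.9 117.1  -1.   36.2 489. ]
t 25.4 pos [ 620.3 -253.2  168. ] q [ 0.748  0.452 -0.536  1.47   0.234  1.283 -0.124] F [ 0.2 -0.1  0.7] T [ 0.03 -0.03  0.04] grip 1.001
x [0.309 0.951 0.001] y [ 0.951 -0.309  0.001] z [ 0.001  0.001 -1.   ]
curyaw 72.0 turn tool z +0.1 (0.0 rows of 7) tilt fix [ 0.05 -0.07 -0.  ] shift(final tool frame) [ 3.4  3.  58. ] | n 2 per row [ 1.7  1.5 29. ]
```

View pics/t6.png

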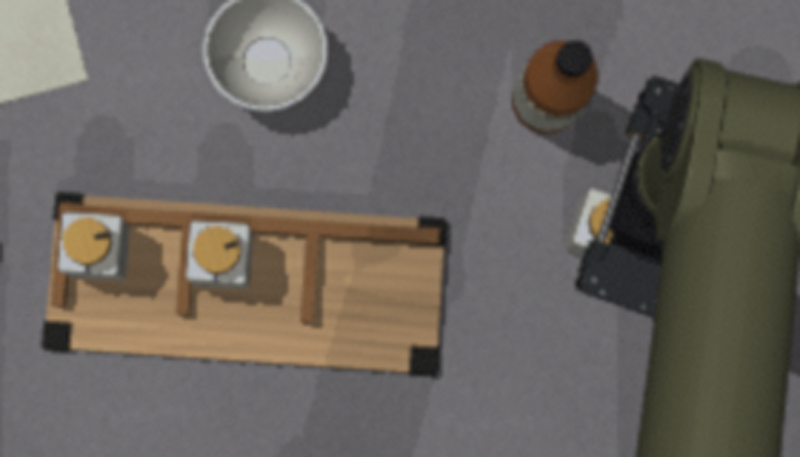

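View pics/s6.png

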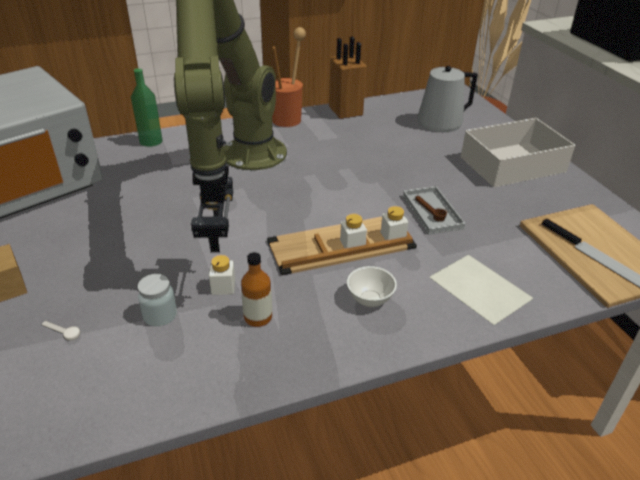

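{"op": "arm_command", "data": {"motion": [[[3.4,3,10],[0,0,0],0],[[0,0,25],[0,0,0],0],[[0,0,28],[0,0,0],0],[[0,0,28],[0,0,0],0],[[0,0,20],[0,0,0],0],[[0,0,9],[0,0,0],0],[[0,0,0],[0,0,0],0],[[0,0,0],[0,0,0],0]]}}

```text
time: 26.12
position: [0.6242, -0.2505, 0.0478]
tool_rot: [-2.541, -1.846, -0.001]
ft_force: [-0.3, 0.1, 0.4]
grip_width: 1.001
```

```bash
python3 - <<'E'
from h import *
plan(624.2,-250.9,47,71.9)
E
```

```text
t 26.12 pos [ 624.2 -250.5   47.8] q [ 0.72   0.564 -0.505  1.569  0.296  1.085 -0.173] F [-0.3  0.1  0.4] T [ 0.03 -0.06 -0.02] grip 1.001
x [0.309 0.951 0.001] y [ 0.951 -0.309  0.   ] z [ 0.     0.001 -1.   ]
curyaw 72.0 turn tool z +0.1 (0.0 rows of 7) tilt fix [ 0.01 -0.03 -0.  ] shift(final tool frame) [-0.3  0.1  0.8] | n 1 per row [-0.3  0.1  0.8]
```

{"op": "arm_command", "data": {"motion": [[[0,0,0],[0,0,0],1],[[0,0,0],[0,0,0],1],[[0,0,0],[0,0,0],1],[[0,0,0],[0,0,0],1],[[0,0,0],[0,0,0],1],[[0,0,0],[0,0,0],1],[[0,0,0],[0,0,0],1],[[0,0,0],[0,0,0],1]], "force": 35}}

```text
time: 26.78
position: [0.6236, -0.2517, 0.048]
tool_rot: [2.543, 1.844, -0.0]
ft_force: [-1.7, -0.1, 3.5]
grip_width: 0.638
```

```bash
python3 - <<'E'
from h import *
st()
E
```

```text
t 26.78 pos [ 623.6 -251.7   48. ] q [ 0.721  0.564 -0.504  1.57   0.296  1.085 -0.173] F [-1.7 -0.1  3.5] T [ 0.15  0.33 -0.01] grip 0.638
x [ 0.311  0.951 -0.   ] y [ 0.951 -0.311  0.   ] z [-0. -0. -1.]
```

{"op": "arm_command", "data": {"motion": [[[0,0,-20],[0,0,0],1],[[0,0,-35],[0,0,0],1],[[0,0,-35],[0,0,0],1],[[0,0,-30],[0,0,0],1],[[0,0,0],[0,0,0],1]]}}

```text
time: 27.2
position: [0.6272, -0.2524, 0.1744]
tool_rot: [2.536, 1.839, 0.009]
ft_force: [0.9, -1.3, -1.9]
grip_width: 0.642
```

```bash
python3 - <<'E'
from h import *
rows(569,-14.1,168,87.6,step=30,claw=1)
E
```

```text
t 27.2 pos [ 627.2 -252.4  174.4] q [ 0.741  0.453 -0.537  1.455  0.237  1.287 -0.132] F [ 0.9 -1.3 -1.9] T [-0.06 -0.31 -0.01] grip 0.642
x [ 0.311  0.951 -0.001] y [ 0.95  -0.311  0.011] z [ 0.01  -0.004 -1.   ]
dy 15.7 n 9
[[[23.2, -14.4, 0.7], [0, 0, np.float64(-1.7)], 1], [[23.6, -13.7, 0.7], [0, 0, np.float64(-1.7)], 1], [[24.0, -12.9, 0.7], [0, 0, np.float64(-1.7)], 1], [[24.4, -12.2, 0.7], [0, 0, np.float64(-1.7)], 1], [[24.7, -11.4, 0.7], [0, 0, np.float64(-1.7)], 1], [[25.1, -10.7, 0.7], [0, 0, np.float64(-1.7)], 1], [[25.4, -9.9, 0.7], [0, 0, np.float64(-1.7)], 1], [[25.7, -9.1, 0.7], [0, 0, np.float64(-1.7)], 1]]
[[[25.9, -8.4, 0.7], [0, 0, np.float64(-1.7)], 1]]
```

{"op": "arm_command", "data": {"motion": [[[23.2,-14.4,0],[0,0,-1.7],1],[[23.6,-13.7,0],[0,0,-1.7],1],[[24,-12.9,0],[0,0,-1.7],1],[[24.4,-12.2,0],[0,0,-1.7],1],[[24.7,-11.4,0],[0,0,-1.7],1],[[25.1,-10.7,0],[0,0,-1.7],1],[[25.4,-9.9,0],[0,0,-1.7],1],[[25.7,-9.1,0],[0,0,-1.7],1]]}}

```text
time: 27.87
position: [0.5713, -0.038, 0.1662]
tool_rot: [-2.304, -2.134, 0.002]
ft_force: [0.6, 0.1, -5.3]
grip_width: 0.64
```

{"op": "arm_command", "data": {"motion": [[[20,-8.4,0],[0,0,-1.7],1],[[0,0,0],[0,0,0],1],[[0,0,0],[0,0,0],1]]}}

```text
time: 28.12
position: [0.5652, -0.0165, 0.1675]
tool_rot: [2.27, 2.172, -0.0]
ft_force: [0.7, -0.5, -3.4]
grip_width: 0.639
```

```bash
python3 - <<'E'
from h import *
plan(569,-14.1,66,87.6,step=30)
E
```

```text
t 28.12 pos [565.2 -16.5 167.5] q [ 0.598  0.255 -0.706  1.735  0.176  1.216 -0.198] F [ 0.7 -0.5 -3.4] T [-0.11 -0.16 -0.03] grip 0.639
x [ 0.044  0.999 -0.   ] y [ 0.999 -0.044 -0.   ] z [-0. -0. -1.]
curyaw 87.5 turn tool z -0.1 (0.0 rows of 7) tilt fix [-0.    0.02 -0.  ] shift(final tool frame) [  2.6   3.6 101.5] | n 4 per row [ 0.6  0.9 25.4]
```

{"op": "arm_command", "data": {"motion": [[[2.5,3.5,15],[0,0,0],1],[[0,0,28],[0,0,0],1],[[0,0,28],[0,0,0],1],[[0,0,20],[0,0,0],1],[[0,0,10],[0,0,0],1],[[0,0,2],[0,0,0],1],[[0,0,0],[0,0,0],1]]}}

```text
time: 28.7
position: [0.5695, -0.0172, 0.0644]
tool_rot: [-2.275, -2.166, 0.001]
ft_force: [-0.1, 0.4, -4.1]
grip_width: 0.637
```

{"op": "arm_command", "data": {"motion": [[[0,0,1.5],[0,0,0],1],[[0,0,1.5],[0,0,0],1],[[0,0,0],[0,0,0],1]]}}

```text
time: 28.95
position: [0.5702, -0.0167, 0.0626]
tool_rot: [2.274, 2.165, 0.002]
ft_force: [-0.8, 0.4, -4.2]
grip_width: 0.639
```

```bash
python3 - <<'E'
from h import *
plan(569,-14.1,60,87.6,step=30)
E
```

```text
t 28.95 pos [570.2 -16.7  62.6] q [ 0.552  0.381 -0.67   1.824  0.274  1.028 -0.275] F [-0.8  0.4 -4.2] T [-0.05 -0.08 -0.02] grip 0.639
x [ 0.049  0.999 -0.   ] y [ 0.999 -0.049  0.002] z [ 0.002 -0.001 -1.   ]
curyaw 87.2 turn tool z -0.4 (0.1 rows of 7) tilt fix [0.11 0.03 0.  ] shift(final tool frame) [ 2.6 -1.3  2.6] | n 1 per row [ 2.6 -1.3  2.6]
```

{"op": "arm_command", "data": {"motion": [[[0,0,1.5],[0,0,-0.4],1],[[0,0,1.2],[0,0,0],1],[[0,0,0],[0,0,0],1]]}}

```text
time: 29.2
position: [0.57, -0.0167, 0.0599]
tool_rot: [2.266, 2.174, 0.001]
ft_force: [-1.8, -0.1, 3.2]
grip_width: 0.645
```

```bash
python3 - <<'E'
from h import *
plan(569,-14.1,60,87.6,step=30)
E
```

```text
t 29.2 pos [570.  -16.7  59.9] q [ 0.551  0.384 -0.67   1.826  0.277  1.025 -0.271] F [-1.8 -0.1  3.2] T [-0.03  0.43  0.06] grip 0.645
x [ 0.042  0.999 -0.001] y [ 0.999 -0.042  0.001] z [ 0.001 -0.001 -1.   ]
curyaw 87.6 turn tool z +0.0 (0.0 rows of 7) tilt fix [0.07 0.04 0.  ] shift(final tool frame) [ 2.6 -1.1 -0.1] | n 1 per row [ 2.6 -1.1 -0.1]
```

{"op": "arm_command", "data": {"motion": [[[0,3,-0.6],[0,0,0],1],[[0,3,0],[0,0,0],1],[[0,2,0],[0,0,0],1],[[0,2,0],[0,0,0],1],[[0,2,0],[0,0,0],1],[[0,0,0],[0,0,0],1]]}}

```text
time: 29.7
position: [0.5796, -0.0169, 0.06]
tool_rot: [-2.265, -2.172, 0.006]
ft_force: [-9.8, -0.5, 10.5]
grip_width: 0.642
```

```bash
python3 - <<'E'
from h import *
st()
E
```

```text
t 29.7 pos [579.6 -16.9  60. ] q [ 0.539  0.408 -0.664  1.797  0.287  1.041 -0.276] F [-9.8 -0.5 10.5] T [-0.01  2.15 -0.13] grip 0.642
x [ 0.042  0.999 -0.001] y [ 0.999 -0.042 -0.005] z [-0.005 -0.001 -1.   ]
```

Home in x (579.6). Relax a little, then push left.

{"op": "arm_command", "data": {"motion": [[[0,-1.5,-1],[0,0,0],1],[[3,0,0],[0,0,0],1],[[3,0,0],[0,0,0],1],[[3,0,0],[0,0,0],1],[[2,0,0],[0,0,0],1],[[2,0,0],[0,0,0],1],[[1,0,0],[0,0,0],1],[[0,0,0],[0,0,0],1]]}}

```text
time: 30.37
position: [0.58, -0.0038, 0.06]
tool_rot: [-2.268, -2.174, 0.003]
ft_force: [-3.2, -3.5, -0.1]
grip_width: 0.636
```

```bash
python3 - <<'E'
from h import *
st()
E
```

```text
t 30.37 pos [580.   -3.8  60. ] q [ 0.52   0.406 -0.669  1.8    0.29   1.037 -0.301] F [-3.2 -3.5 -0.1] T [-0.73  0.76 -0.17] grip 0.636
x [ 0.042  0.999 -0.001] y [ 0.999 -0.042 -0.001] z [-0.001 -0.001 -1.   ]
```

{"op": "arm_command", "data": {"motion": [[[2,0,0],[0,0,0],1],[[1.5,0,0],[0,0,0],1],[[1.5,0,0],[0,0,0],1],[[0,0,0],[0,0,0],1]]}}

```text
time: 30.7
position: [0.5801, -0.0029, 0.0602]
tool_rot: [2.268, 2.17, -0.009]
ft_force: [-4.8, -9.4, 2.3]
grip_width: 0.639
```

```bash
python3 - <<'E'
from h import *
st()
E
```

```text
t 30.7 pos [580.1  -2.9  60.2] q [ 0.514  0.406 -0.667  1.799  0.295  1.039 -0.31 ] F [-4.8 -9.4  2.3] T [-2.33  1.04 -0.1 ] grip 0.639
x [ 0.044  0.999 -0.007] y [ 0.999 -0.044 -0.002] z [-0.002 -0.006 -1.   ]
```

{"op": "arm_command", "data": {"motion": [[[0,1.5,0],[0,0,0],1],[[-2,-1,0],[0,0,0],1],[[0,0,0],[0,0,0],0],[[0,0,0],[0,0,0],0],[[0,0,0],[0,0,0],0],[[0,0,0],[0,0,0],0],[[0,0,-10],[0,0,0],0],[[0,0,-25],[0,0,0],0]]}}

```text
time: 31.37
position: [0.579, 0.0004, 0.0933]
tool_rot: [-2.263, -2.172, 0.005]
ft_force: [0.1, -0.2, -0.0]
grip_width: 0.974
```

{"op": "arm_command", "data": {"motion": [[[0,0,-35],[0,0,0],0],[[0,0,-35],[0,0,0],0],[[-35,0,-10],[0,0,0],0],[[-35,0,0],[0,0,0],0],[[-35,0,0],[0,0,0],0],[[-35,0,0],[0,0,0],0],[[-35,0,0],[0,0,0],0],[[0,0,0],[0,0,0],0]]}}

```text
time: 32.03
position: [0.5728, -0.1851, 0.176]
tool_rot: [2.276, 2.159, -0.005]
ft_force: [-0.6, -1.4, 0.3]
grip_width: 0.998
```

```bash
python3 look.py top7 589,235,12 584,115,12 579,-4,12; python3 - <<'E'
from h import *
st()
im=cv2.imread('pics/top7.png')
cv2.imwrite('pics/t7.png',cv2.resize(im[215:305,205:365],(800,450),interpolation=cv2.INTER_CUBIC))
E
```

```text
jar [590.4 236.9  -2.1  26.9 519. ]
jar [586.4 117.1  -2.6  33.3 495. ]
jar [581.6  -2.7  -1.8  28.3 470. ]
t 32.08 pos [ 573.3 -180.4  176. ] q [ 0.773  0.311 -0.617  1.641  0.19   1.248  0.069] F [-0.1  1.5  0.8] T [ 0.03 -0.08 -0.02] grip 0.997
x [ 0.049  0.999 -0.002] y [ 0.999 -0.049  0.001] z [ 0.001 -0.002 -1.   ]
```

View pics/t7.png

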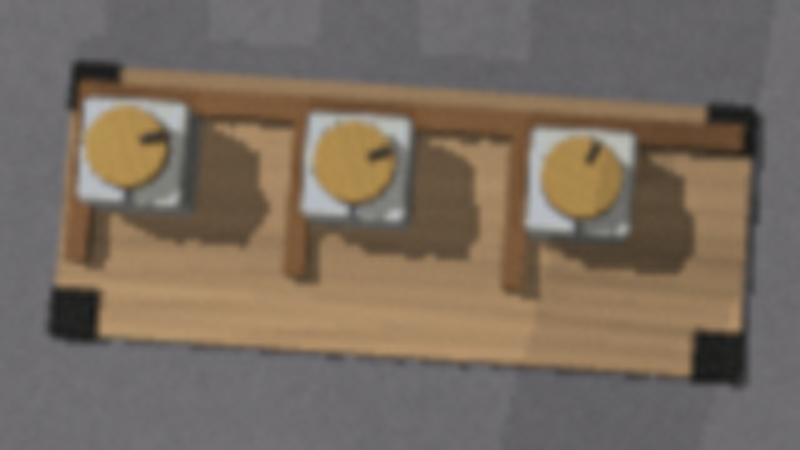

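```bash
python3 - <<'E'
from h import *
rows(580,-4,150,165,step=30,claw=0)
E
```

```text
t 32.08 pos [ 573.3 -180.4  176. ] q [ 0.773  0.311 -0.617  1.641  0.19   1.248  0.069] F [-0.1  1.5  0.8] T [ 0.03 -0.08 -0.02] grip 0.997
x [ 0.049  0.999 -0.002] y [ 0.999 -0.049  0.001] z [ 0.001 -0.002 -1.   ]
dy 77.8 n 12
[[[14.7, -0.2, 2.2], [0, 0, np.float64(-6.5)], 0], [[14.6, 1.5, 2.2], [0, 0, np.float64(-6.5)], 0], [[14.4, 3.1, 2.2], [0, 0, np.float64(-6.5)], 0], [[13.9, 4.7, 2.2], [0, 0, np.float64(-6.5)], 0], [[13.3, 6.3, 2.2], [0, 0, np.float64(-6.5)], 0], [[12.5, 7.7, 2.2], [0, 0, np.float64(-6.5)], 0], [[11.6, 9.1, 2.2], [0, 0, np.float64(-6.5)], 0], [[10.5, 10.4, 2.2], [0, 0, np.float64(-6.5)], 0]]
[[[9.2, 11.5, 2.2], [0, 0, np.float64(-6.5)], 0], [[7.9, 12.4, 2.2], [0, 0, np.float64(-6.5)], 0], [[6.4, 13.2, 2.2], [0, 0, np.float64(-6.5)], 0], [[4.9, 13.9, 2.2], [0, 0, np.float64(-6.5)], 0]]
```

{"op": "arm_command", "data": {"motion": [[[14.7,-0.2,2],[0,0,-6.5],0],[[14.6,1.5,2],[0,0,-6.5],0],[[14.4,3.1,2],[0,0,-6.5],0],[[13.9,4.7,2],[0,0,-6.5],0],[[13.3,6.3,2],[0,0,-6.5],0],[[12.5,7.7,2],[0,0,-6.5],0],[[11.6,9.1,2],[0,0,-6.5],0],[[10.5,10.4,2],[0,0,-6.5],0]]}}

```text
time: 32.75
position: [0.5774, -0.0545, 0.1603]
tool_rot: [1.072, 2.952, 0.002]
ft_force: [0.9, -0.1, 0.3]
grip_width: 1.001
```

{"op": "arm_command", "data": {"motion": [[[9.2,11.5,2],[0,0,-6.5],0],[[7.9,12.4,2],[0,0,-6.5],0],[[6.4,13.2,2],[0,0,-6.5],0],[[4.9,13.9,2],[0,0,-6.5],0],[[0,0,0],[0,0,0],0],[[0,0,0],[0,0,0],0]]}}

```text
time: 33.25
position: [0.5787, 0.0035, 0.1521]
tool_rot: [0.393, 3.116, 0.001]
ft_force: [1.0, 0.1, 0.5]
grip_width: 1.001
```

```bash
python3 - <<'E'
from h import *
plan(580,-4,98,165)
E
```

```text
t 33.25 pos [578.7   3.5 152.1] q [ 0.708  0.357 -0.911  1.716  0.298  1.215  1.043] F [1.  0.1 0.5] T [ 0.04 -0.14  0.01] grip 1.001
x [-0.969  0.248 -0.001] y [0.248 0.969 0.001] z [ 0.001  0.001 -1.   ]
curyaw 165.6 turn tool z +0.6 (0.1 rows of 7) tilt fix [0.04 0.03 0.  ] shift(final tool frame) [-3.2 -6.9 54.1] | n 2 per row [-1.6 -3.5 27. ]
```

{"op": "arm_command", "data": {"motion": [[[-1.6,-3.5,8],[0,0,0.6],0],[[-1.6,-3.4,18],[0,0,0],0],[[0,0,18],[0,0,0],0],[[0,0,8],[0,0,0],0],[[0,0,0],[0,0,0],0],[[0,0,0],[0,0,0],0]]}}

```text
time: 33.75
position: [0.5799, -0.0065, 0.0993]
tool_rot: [-0.412, -3.114, 0.0]
ft_force: [0.2, -0.3, 0.9]
grip_width: 1.001
```

```bash
python3 - <<'E'
from h import *
plan(580,-4,98,165)
E
```

```text
t 33.75 pos [579.9  -6.5  99.3] q [ 0.69   0.415 -0.876  1.764  0.35   1.128  1.01 ] F [ 0.2 -0.3  0.9] T [ 0.05 -0.14  0.  ] grip 1.001
x [-0.966  0.26   0.001] y [ 0.26   0.966 -0.   ] z [-0.001  0.    -1.   ]
curyaw 164.9 turn tool z -0.1 (0.0 rows of 7) tilt fix [-0.01 -0.04  0.  ] shift(final tool frame) [0.5 2.5 1.3] | n 1 per row [0.5 2.5 1.3]
```

{"op": "arm_command", "data": {"motion": [[[0.5,2.5,2],[0,0,0],0.3],[[0,0,0],[0,0,0],1],[[0,0,0],[0,0,0],1],[[0,0,0],[0,0,0],1],[[0,0,0],[0,0,0],1],[[0,0,0],[0,0,0],1],[[0,0,0],[0,0,0],1],[[0,0,0],[0,0,0],1]], "force": 25}}

```text
time: 34.42
position: [0.58, -0.0043, 0.0975]
tool_rot: [-0.41, -3.114, 0.002]
ft_force: [-0.4, -0.7, -0.5]
grip_width: 0.498
```

{"op": "arm_command", "data": {"motion": [[[0,0,0],[0,0,0],1],[[0,0,0],[0,0,0],1]]}}

```text
time: 34.58
position: [0.5801, -0.0041, 0.0975]
tool_rot: [-0.41, -3.114, 0.002]
ft_force: [-1.6, -3.4, 2.6]
grip_width: 0.496
```

```bash
python3 - <<'E'
from h import *
plan(580,-4,98,165)
E
```

```text
t 34.58 pos [580.1  -4.1  97.5] q [ 0.684  0.418 -0.876  1.766  0.353  1.125  1.004] F [-1.6 -3.4  2.6] T [-0.38  0.12  0.04] grip 0.496
x [-0.966  0.259  0.   ] y [ 0.259  0.966 -0.001] z [-0.    -0.001 -1.   ]
curyaw 165.0 turn tool z -0.0 (0.0 rows of 7) tilt fix [-0.06 -0.01  0.  ] shift(final tool frame) [ 0.1  0.1 -0.5] | n 1 per row [ 0.1  0.1 -0.5]
```

{"op": "arm_command", "data": {"motion": [[[-1.4,2.4,0],[0,0,0],1],[[0,0,0],[0,0,6],1],[[0,0,0],[0,0,6],1],[[0,0,0],[0,0,6],1],[[0,0,0],[0,0,6],1],[[0,0,0],[0,0,6],1],[[0,0,0],[0,0,6],1],[[0,0,0],[0,0,6],1]]}}

```text
time: 35.25
position: [0.5805, -0.0039, 0.0976]
tool_rot: [-1.507, -2.755, 0.009]
ft_force: [-5.4, -3.9, 6.8]
grip_width: 0.504
```

```bash
python3 - <<'E'
from h import *
st()
E
```

```text
t 35.25 pos [580.5  -3.9  97.6] q [ 0.575  0.378 -0.737  1.765  0.284  1.112  0.315] F [-5.4 -3.9  6.8] T [-1.25  1.31  0.12] grip 0.504
x [-0.54   0.842 -0.001] y [ 0.842  0.54  -0.006] z [-0.004 -0.004 -1.   ]
```

{"op": "arm_command", "data": {"motion": [[[0,0,0],[0,0,6],1],[[0,0,0],[0,0,6],1],[[0,0,0],[0,0,6],1],[[0,0,0],[0,0,6],1],[[0,0,0],[0,0,6],1],[[0,0,0],[0,0,6],1],[[0,0,0],[0,0,6],1],[[0,0,0],[0,0,6],1]]}}

```text
time: 35.92
position: [0.5806, -0.0039, 0.0976]
tool_rot: [2.498, 1.905, -0.008]
ft_force: [-5.1, -5.9, 6.1]
grip_width: 0.497
```

{"op": "arm_command", "data": {"motion": [[[0,0,0],[0,0,6],1],[[0,0,0],[0,0,6],1],[[0,0,0],[0,0,6],1],[[0,0,0],[0,0,6],1],[[0,0,0],[0,0,6],1],[[0,0,0],[0,0,6],1]]}}

```text
time: 36.42
position: [0.5806, -0.0039, 0.0976]
tool_rot: [2.962, 1.039, -0.008]
ft_force: [-6.8, -5.5, 6.2]
grip_width: 0.498
```

```bash
python3 - <<'E'
from h import *
plan(580,-4,98,5)
E
```

```text
t 36.42 pos [580.6  -3.9  97.6] q [ 0.381  0.327 -0.495  1.771  0.177  1.091 -1.071] F [-6.8 -5.5  6.2] T [-1.29  1.3   0.12] grip 0.498
x [ 0.781  0.625 -0.005] y [ 0.625 -0.781  0.001] z [-0.004 -0.004 -1.   ]
curyaw 38.7 turn tool z +33.7 (4.8 rows of 7) tilt fix [0.04 0.3  0.  ] shift(final tool frame) [-0.6  0.  -0.4] | n 1 per row [-0.6  0.  -0.4]
```

{"op": "arm_command", "data": {"motion": [[[0,0,0],[0,0,5],1],[[0,0,0],[0,0,5],1],[[0,0,0],[0,0,4],1],[[0,0,0],[0,0,4],1],[[0,0,0],[0,0,0],1]]}}

```text
time: 36.83
position: [0.5806, -0.0039, 0.0976]
tool_rot: [3.087, 0.566, -0.007]
ft_force: [-5.0, -5.2, 6.2]
grip_width: 0.497
```

```bash
python3 - <<'E'
from h import *
plan(580,-4,98,5)
E
```

```text
t 36.83 pos [580.6  -3.9  97.6] q [ 0.341  0.319 -0.448  1.773  0.158  1.088 -1.37 ] F [-5.  -5.2  6.2] T [-1.35  1.27 -0.09] grip 0.497
x [ 0.935  0.355 -0.005] y [ 0.355 -0.935  0.002] z [-0.004 -0.004 -1.   ]
curyaw 20.8 turn tool z +15.8 (2.3 rows of 7) tilt fix [0.13 0.28 0.  ] shift(final tool frame) [-0.6  0.  -0.4] | n 1 per row [-0.6  0.  -0.4]
```

{"op": "arm_command", "data": {"motion": [[[0,0,0],[0,0,3],1],[[0,0,0],[0,0,3],1],[[0,0,0],[0,0,3],1]]}}

```text
time: 37.08
position: [0.5806, -0.004, 0.0976]
tool_rot: [3.121, 0.323, -0.006]
ft_force: [-5.5, -5.1, 6.9]
grip_width: 0.5
```

```bash
python3 - <<'E'
from h import *
plan(580,-4,98,5)
E
```

```text
t 37.08 pos [580.6  -4.   97.6] q [ 0.322  0.316 -0.425  1.773  0.149  1.087 -1.519] F [-5.5 -5.1  6.9] T [-1.34  1.29  0.08] grip 0.5
x [ 0.979  0.205 -0.004] y [ 0.205 -0.979  0.003] z [-0.004 -0.004 -1.   ]
curyaw 11.8 turn tool z +6.8 (1.0 rows of 7) tilt fix [0.17 0.26 0.  ] shift(final tool frame) [-0.6 -0.  -0.4] | n 1 per row [-0.6 -0.  -0.4]
```

{"op": "arm_command", "data": {"motion": [[[0,0,0],[0,0,3],1],[[0,0,0],[0,0,3],1],[[0,0,0],[0,0,0],1]]}}

```text
time: 37.33
position: [0.5807, -0.004, 0.0976]
tool_rot: [3.133, 0.161, -0.006]
ft_force: [-5.4, -6.0, 6.4]
grip_width: 0.495
```

```bash
python3 - <<'E'
from h import *
plan(580,-4,98,5)
E
```

```text
t 37.33 pos [580.7  -4.   97.6] q [ 0.309  0.314 -0.41   1.774  0.144  1.086 -1.619] F [-5.4 -6.   6.4] T [-1.35  1.25  0.36] grip 0.495
x [ 0.995  0.103 -0.004] y [ 0.103 -0.995  0.004] z [-0.003 -0.004 -1.   ]
curyaw 5.9 turn tool z +0.9 (0.1 rows of 7) tilt fix [0.22 0.22 0.  ] shift(final tool frame) [-0.7 -0.  -0.4] | n 1 per row [-0.7 -0.  -0.4]
```

{"op": "arm_command", "data": {"motion": [[[0,0,0],[0,0,2],1],[[0,0,0],[0,0,2],1],[[0,0,0],[0,0,0],1]]}}

```text
time: 37.58
position: [0.5812, -0.0042, 0.0977]
tool_rot: [3.137, 0.053, -0.004]
ft_force: [-3.5, -5.7, 6.1]
grip_width: 0.498
```

```bash
python3 - <<'E'
from h import *
plan(580,-4,98,5)
E
```

```text
t 37.58 pos [581.2  -4.2  97.7] q [ 0.3    0.313 -0.399  1.774  0.141  1.085 -1.685] F [-3.5 -5.7  6.1] T [-1.36  1.03  0.4 ] grip 0.498
x [ 0.999  0.034 -0.002] y [ 0.034 -0.999  0.004] z [-0.002 -0.005 -1.   ]
curyaw 1.9 turn tool z -3.1 (0.4 rows of 7) tilt fix [0.25 0.14 0.  ] shift(final tool frame) [-1.2 -0.3 -0.3] | n 1 per row [-1.2 -0.3 -0.3]
```

{"op": "arm_command", "data": {"motion": [[[0,0,0],[0,0,0],0],[[0,0,0],[0,0,0],0],[[0,0,0],[0,0,0],0],[[0,0,0],[0,0,0],0],[[0,0,-20],[0,0,0],0],[[0,0,-25],[0,0,0],0],[[0,0,0],[0,0,0],0]]}}

```text
time: 38.17
position: [0.5852, -0.0002, 0.147]
tool_rot: [-3.141, -0.057, -0.012]
ft_force: [1.4, -0.4, 0.8]
grip_width: 0.932
```

```bash
python3 - <<'E'
from h import *
rows(585,115.5,145,140,claw=0)
E
```

```text
t 38.17 pos [ 5.852e+02 -2.000e-01  1.470e+02] q [ 0.308  0.266 -0.409  1.725  0.114  1.167 -1.667] F [ 1.4 -0.4  0.8] T [ 0.06 -0.11  0.01] grip 0.932
x [0.999 0.036 0.008] y [ 0.036 -0.999 -0.   ] z [ 0.008  0.001 -1.   ]
dy 137.9 n 21
[[[0.2, -5.5, 0.1], [0, 0, np.float64(-6.6)], 0], [[0.8, -5.4, 0.1], [0, 0, np.float64(-6.6)], 0], [[1.4, -5.3, 0.1], [0, 0, np.float64(-6.6)], 0], [[2.0, -5.1, 0.1], [0, 0, np.float64(-6.6)], 0], [[2.6, -4.9, 0.1], [0, 0, np.float64(-6.6)], 0], [[3.1, -4.5, 0.1], [0, 0, np.float64(-6.6)], 0], [[3.6, -4.1, 0.1], [0, 0, np.float64(-6.6)], 0], [[4.1, -3.7, 0.1], [0, 0, np.float64(-6.6)], 0]]
[[[4.5, -3.2, 0.1], [0, 0, np.float64(-6.6)], 0], [[4.8, -2.7, 0.1], [0, 0, np.float64(-6.6)], 0], [[5.1, -2.1, 0.1], [0, 0, np.float64(-6.6)], 0], [[5.3, -1.5, 0.1], [0, 0, np.float64(-6.6)], 0], [[5.4, -0.9, 0.1], [0, 0, np.float64(-6.6)], 0], [[5.5, -0.3, 0.1], [0, 0, np.float64(-6.6)], 0], [[5.5, 0.4, 0.1], [0, 0, np.float64(-6.6)], 0], [[5.4, 1.0, 0.1], [0, 0, np.float64(-6.6)], 0]]
[[[5.3, 1.6, 0.1], [0, 0, np.float64(-6.6)], 0], [[5.0, 2.2, 0.1], [0, 0, np.float64(-6.6)], 0], [[4.8, 2.8, 0.1], [0, 0, np.float64(-6.6)], 0], [[4.4, 3.3, 0.1], [0, 0, np.float64(-6.6)], 0], [[4.0, 3.8, 0.1], [0, 0, np.float64(-6.6)], 0]]
```

{"op": "arm_command", "data": {"motion": [[[0,-29,0],[0,0,-6.8],0],[[3.4,-29,0],[0,0,-6.8],0],[[6.8,-28,0],[0,0,-6.8],0],[[9.5,-26,0],[0,0,-6.8],0],[[0,0,0],[0,0,-6.8],0],[[0,0,0],[0,0,-6.8],0],[[0,0,0],[0,0,-6.8],0],[[0,0,0],[0,0,-6.8],0]]}}

```text
time: 38.83
position: [0.5779, 0.1143, 0.1422]
tool_rot: [-2.763, -1.494, -0.001]
ft_force: [0.1, -0.6, -0.3]
grip_width: 1.001
```

{"op": "arm_command", "data": {"motion": [[[0,0,0],[0,0,-6.8],0],[[0,0,0],[0,0,-6.8],0],[[0,0,0],[0,0,-6.8],0],[[0,0,0],[0,0,-6.8],0],[[0,0,0],[0,0,-6.8],0],[[0,0,0],[0,0,-6.8],0],[[0,0,0],[0,0,-6.8],0],[[0,0,0],[0,0,-6.8],0]]}}

```text
time: 39.5
position: [0.5779, 0.114, 0.1423]
tool_rot: [-1.775, -2.592, -0.001]
ft_force: [-0.5, 0.8, 0.3]
grip_width: 1.003
```

{"op": "arm_command", "data": {"motion": [[[0,0,0],[0,0,-6.8],0],[[0,0,0],[0,0,0],0],[[0,0,0],[0,0,0],0]]}}

```text
time: 39.75
position: [0.5779, 0.1137, 0.1422]
tool_rot: [-1.631, -2.685, -0.001]
ft_force: [0.5, 0.3, -0.0]
grip_width: 0.999
```

```bash
python3 look.py top8 579,-4,12; python3 - <<'E'
from h import *
plan(585,115.5,98,120)
im=cv2.imread('pics/top8.png')
cv2.imwrite('pics/t8.png',cv2.resize(im[215:305,205:365],(800,450),interpolation=cv2.INTER_CUBIC))
E
```

```text
jar [580.6  -3.2  -3.2  29.7 466. ]
t 39.8 pos [577.9 113.5 142.3] q [ 0.397  0.349 -0.763  1.704  0.256  1.192  0.047] F [-0.5 -1.   0.2] T [ 0.01 -0.13 -0.04] grip 0.998
x [-0.461  0.887  0.   ] y [0.887 0.461 0.   ] z [-0.     0.001 -1.   ]
curyaw 117.4 turn tool z -2.6 (0.4 rows of 7) tilt fix [ 0.01 -0.03 -0.  ] shift(final tool frame) [-1.9  7.1 44.3] | n 2 per row [-0.9  3.6 22.1]
```

View pics/t8.png

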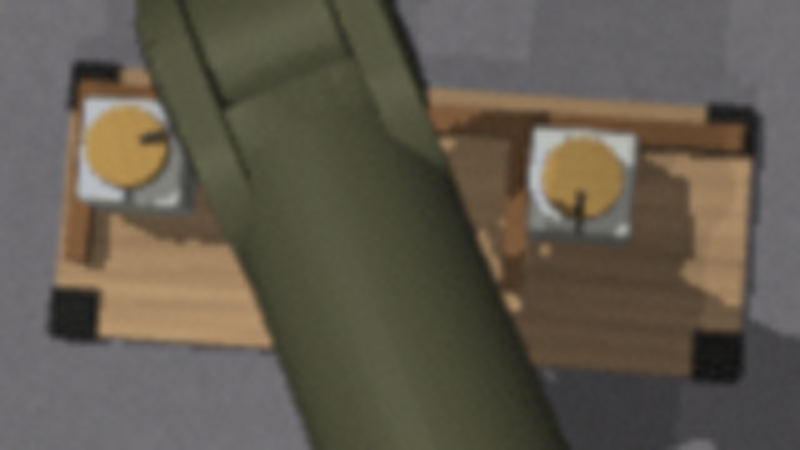

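{"op": "arm_command", "data": {"motion": [[[-1,3.5,10],[0,0,-2.6],0],[[-0.9,3.6,16],[0,0,0],0],[[0,0,14],[0,0,0],0],[[0,0,4],[0,0,0],0],[[0,0,0],[0,0,0],0],[[0,0,0],[0,0,0],0]]}}

```text
time: 40.3
position: [0.5846, 0.1151, 0.0978]
tool_rot: [-1.566, -2.722, 0.001]
ft_force: [-0.6, -0.0, 0.2]
grip_width: 1.002
```

```bash
python3 - <<'E'
from h import *
plan(585,115.5,98,120)
E
```

```text
t 40.3 pos [584.6 115.1  97.8] q [ 0.375  0.413 -0.749  1.728  0.307  1.123  0.06 ] F [-0.6 -0.   0.2] T [ 0.06 -0.15 -0.03] grip 1.002
x [-0.503  0.864  0.001] y [ 0.864  0.503 -0.001] z [-0.001  0.    -1.   ]
curyaw 120.2 turn tool z +0.2 (0.0 rows of 7) tilt fix [-0.06 -0.04  0.  ] shift(final tool frame) [ 0.2  0.5 -0.2] | n 1 per row [ 0.2  0.5 -0.2]
```

{"op": "arm_command", "data": {"motion": [[[0,0.5,0],[0,0,0],1],[[0,0,0],[0,0,0],1],[[0,0,0],[0,0,0],1],[[0,0,0],[0,0,0],1],[[0,0,0],[0,0,0],1],[[0,0,0],[0,0,0],1],[[0,0,0],[0,0,0],1],[[0,0,0],[0,0,0],1]], "force": 25}}

```text
time: 40.97
position: [0.5852, 0.1149, 0.0984]
tool_rot: [-1.566, -2.723, 0.001]
ft_force: [-1.1, -0.7, -0.1]
grip_width: 0.501
```

{"op": "arm_command", "data": {"motion": [[[0,0,0],[0,0,0],1],[[0.7,2.7,0],[0,0,0],1],[[0,0,0],[0,0,0],1]]}}

```text
time: 41.22
position: [0.5857, 0.1153, 0.0985]
tool_rot: [-1.565, -2.721, 0.009]
ft_force: [-6.9, -4.8, 8.6]
grip_width: 0.5
```

```bash
python3 - <<'E'
from h import *
plan(585,115.5,98,120)
E
```

```text
t 41.22 pos [585.7 115.3  98.5] q [ 0.37   0.417 -0.747  1.721  0.312  1.132  0.056] F [-6.9 -4.8  8.6] T [-0.95  1.55  0.  ] grip 0.5
x [-0.503  0.864 -0.001] y [ 0.864  0.503 -0.006] z [-0.005 -0.004 -1.   ]
curyaw 120.2 turn tool z +0.2 (0.0 rows of 7) tilt fix [-0.36  0.06 -0.  ] shift(final tool frame) [ 0.5 -0.5  0.5] | n 1 per row [ 0.5 -0.5  0.5]
```

{"op": "arm_command", "data": {"motion": [[[0,0,0],[0,0,6],1],[[0,0,0],[0,0,6],1],[[0,0,0],[0,0,6],1],[[0,0,0],[0,0,6],1],[[0,0,0],[0,0,6],1],[[0,0,0],[0,0,6],1],[[0,0,0],[0,0,6],1],[[0,0,0],[0,0,6],1]]}}

```text
time: 41.88
position: [0.5852, 0.1153, 0.0985]
tool_rot: [-2.543, -1.844, 0.011]
ft_force: [-7.6, -3.9, 8.5]
grip_width: 0.5
```

{"op": "arm_command", "data": {"motion": [[[0,0,0],[0,0,6],1],[[0,0,0],[0,0,6],1],[[0,0,0],[0,0,6],1],[[0,0,0],[0,0,6],1],[[0,0,0],[0,0,6],1],[[0,0,0],[0,0,6],1],[[0,0,0],[0,0,6],1]]}}

```text
time: 42.47
position: [0.585, 0.1155, 0.0986]
tool_rot: [3.033, 0.81, -0.01]
ft_force: [-8.7, -3.5, 8.8]
grip_width: 0.499
```

```bash
python3 - <<'E'
from h import *
st()
E
```

```text
t 42.47 pos [585.  115.5  98.6] q [ 0.157  0.357 -0.477  1.729  0.182  1.106 -1.426] F [-8.7 -3.5  8.8] T [-0.92  1.86  0.13] grip 0.499
x [ 0.867  0.499 -0.007] y [ 0.499 -0.867  0.   ] z [-0.006 -0.004 -1.   ]
```

{"op": "arm_command", "data": {"motion": [[[0,0,0],[0,0,4],1],[[0,0,0],[0,0,4],1],[[0,0,0],[0,0,4],1],[[0,0,0],[0,0,3],1],[[0,0,0],[0,0,3],1]]}}

```text
time: 42.88
position: [0.585, 0.1157, 0.0986]
tool_rot: [3.121, 0.33, -0.01]
ft_force: [-8.2, -3.7, 6.7]
grip_width: 0.495
```

```bash
python3 - <<'E'
from h import *
st()
E
```

```text
t 42.88 pos [585.  115.7  98.6] q [ 0.117  0.349 -0.428  1.731  0.162  1.103 -1.723] F [-8.2 -3.7  6.7] T [-0.91  1.85  0.09] grip 0.495
x [ 0.978  0.209 -0.006] y [ 0.209 -0.978  0.002] z [-0.006 -0.004 -1.   ]
```

{"op": "arm_command", "data": {"motion": [[[0,0,0],[0,0,3],1],[[0,0,0],[0,0,2],1]]}}

```text
time: 43.05
position: [0.5859, 0.1157, 0.0985]
tool_rot: [3.132, 0.196, -0.006]
ft_force: [-4.1, -4.3, 4.7]
grip_width: 0.497
```

```bash
python3 - <<'E'
from h import *
st()
E
```

```text
t 43.05 pos [585.9 115.7  98.5] q [ 0.106  0.347 -0.414  1.731  0.157  1.1   -1.805] F [-4.1 -4.3  4.7] T [-0.82  0.98  0.53] grip 0.497
x [ 0.992  0.124 -0.004] y [ 0.124 -0.992  0.003] z [-0.004 -0.003 -1.   ]
```

{"op": "arm_command", "data": {"motion": [[[0,0,0],[0,0,2],1],[[0,0,0],[0,0,0],1]]}}

```text
time: 43.22
position: [0.5862, 0.1156, 0.0985]
tool_rot: [3.135, 0.142, -0.005]
ft_force: [-4.7, -3.3, 4.9]
grip_width: 0.497
```

```bash
python3 - <<'E'
from h import *
st()
E
```

```text
t 43.22 pos [586.2 115.6  98.5] q [ 0.102  0.347 -0.409  1.731  0.155  1.099 -1.837] F [-4.7 -3.3  4.9] T [-0.84  1.08  0.4 ] grip 0.497
x [ 0.996  0.09  -0.003] y [ 0.09  -0.996  0.003] z [-0.003 -0.004 -1.   ]
```

{"op": "arm_command", "data": {"motion": [[[0,0,0],[0,0,0],0],[[0,0,0],[0,0,0],0],[[0,0,0],[0,0,0],0],[[0,0,0],[0,0,0],0],[[0,0,-20],[0,0,0],0],[[0,0,-25],[0,0,0],0],[[0,0,0],[0,0,0],0]]}}

```text
time: 43.8
position: [0.5904, 0.1184, 0.1481]
tool_rot: [-3.137, -0.143, -0.012]
ft_force: [1.8, 0.2, 1.9]
grip_width: 0.938
```

```bash
python3 - <<'E'
from h import *
plan(589.4,235.2,145,120)
E
```

```text
t 43.8 pos [590.4 118.4 148.1] q [ 0.11   0.301 -0.418  1.681  0.131  1.179 -1.82 ] F [1.8 0.2 1.9] T [ 0.03 -0.12  0.  ] grip 0.938
x [0.996 0.091 0.008] y [ 0.091 -0.996 -0.001] z [ 0.008  0.002 -1.   ]
curyaw 5.2 turn tool z +65.2 (9.3 rows of 7) tilt fix [-0.06 -0.45  0.  ] shift(final tool frame) [-101.7  -57.5    3.1] | n 4 per row [-25.4 -14.4   0.8]
```

{"op": "arm_command", "data": {"motion": [[[2.6,-29.1,0],[0,0,-6.8],0],[[6.1,-28.6,0],[0,0,-6.8],0],[[9.4,-27.6,0],[0,0,-6.8],0],[[12.6,-26.3,0],[0,0,-6.8],0],[[0,0,0],[0,0,-6.8],0],[[0,0,0],[0,0,-6.8],0],[[0,0,0],[0,0,-6.8],0],[[0,0,0],[0,0,-6.8],0]]}}

```text
time: 44.47
position: [0.5874, 0.2346, 0.1431]
tool_rot: [-2.721, -1.57, -0.0]
ft_force: [-0.5, -0.3, 0.2]
grip_width: 0.996
```

{"op": "arm_command", "data": {"motion": [[[0,0,0],[0,0,-6.8],0],[[0,0,0],[0,0,-6.8],0],[[0,0,0],[0,0,-6.8],0],[[0,0,0],[0,0,-6.8],0],[[0,0,0],[0,0,-6.8],0],[[0,0,0],[0,0,-6.8],0],[[0,0,0],[0,0,-6.8],0],[[0,0,0],[0,0,-6.8],0]]}}

```text
time: 45.13
position: [0.5875, 0.2342, 0.1432]
tool_rot: [-1.703, -2.64, -0.001]
ft_force: [0.2, -0.5, -0.6]
grip_width: 1.001
```

{"op": "arm_command", "data": {"motion": [[[0,0,0],[0,0,-6.8],0],[[0,0,0],[0,0,-5],0],[[0,0,0],[0,0,0],0],[[0,0,0],[0,0,0],0]]}}

```text
time: 45.47
position: [0.5875, 0.2341, 0.1432]
tool_rot: [-1.434, -2.795, -0.001]
ft_force: [-0.3, -0.2, 0.3]
grip_width: 1.002
```

```bash
python3 - <<'E'
from h import *
plan(589.4,235.2,98,125)
E
```

```text
t 45.47 pos [587.5 234.1 143.2] q [ 0.205  0.462 -0.81   1.591  0.348  1.239 -0.045] F [-0.3 -0.2  0.3] T [ 0.01 -0.13  0.03] grip 1.002
x [-0.583  0.812  0.   ] y [0.812 0.583 0.   ] z [-0.     0.001 -1.   ]
curyaw 125.7 turn tool z +0.7 (0.1 rows of 7) tilt fix [ 0.01 -0.03 -0.  ] shift(final tool frame) [-0.2  2.2 45.2] | n 2 per row [-0.1  1.1 22.6]
```

{"op": "arm_command", "data": {"motion": [[[0,2,10],[0,0,0],0],[[0,0,16],[0,0,0],0],[[0,0,14],[0,0,0],0],[[0,0,5],[0,0,0],0],[[0,0,0],[0,0,0],0],[[0,0,0],[0,0,0],0]]}}

```text
time: 45.97
position: [0.5888, 0.2352, 0.098]
tool_rot: [-1.431, -2.796, 0.001]
ft_force: [0.3, 0.8, 0.0]
grip_width: 1.001
```

```bash
python3 - <<'E'
from h import *
plan(589.4,235.2,98,125)
E
```

```text
t 45.97 pos [588.8 235.2  98. ] q [ 0.186  0.509 -0.789  1.629  0.385  1.167 -0.068] F [0.3 0.8 0. ] T [ 0.04 -0.15 -0.03] grip 1.001
x [-0.585  0.811  0.   ] y [ 0.811  0.585 -0.001] z [-0.001 -0.    -1.   ]
curyaw 125.8 turn tool z +0.8 (0.1 rows of 7) tilt fix [-0.04 -0.02  0.  ] shift(final tool frame) [-0.3  0.5 -0. ] | n 1 per row [-0.3  0.5 -0. ]
```

{"op": "arm_command", "data": {"motion": [[[0,0,0],[0,0,0],1],[[0,0,0],[0,0,0],1],[[0,0,0],[0,0,0],1],[[0,0,0],[0,0,0],1],[[0,0,0],[0,0,0],1],[[0,0,0],[0,0,0],1],[[0,0,0],[0,0,0],1],[[0,0,0],[0,0,0],1]], "force": 25}}

```text
time: 46.63
position: [0.5892, 0.2352, 0.0985]
tool_rot: [1.431, 2.797, 0.001]
ft_force: [1.0, 0.3, -1.3]
grip_width: 0.499
```

{"op": "arm_command", "data": {"motion": [[[0,0,0],[0,0,0],1],[[0.5,3,0],[0,0,0],1],[[0,0,0],[0,0,0],1]]}}

```text
time: 46.88
position: [0.5898, 0.2357, 0.0986]
tool_rot: [-1.431, -2.795, 0.008]
ft_force: [-5.2, -4.5, 6.9]
grip_width: 0.499
```

```bash
python3 - <<'E'
from h import *
plan(589.4,235.2,98,125)
E
```

```text
t 46.88 pos [589.8 235.7  98.6] q [ 0.181  0.513 -0.787  1.621  0.388  1.176 -0.071] F [-5.2 -4.5  6.9] T [-1.02  1.13  0.02] grip 0.499
x [-0.585  0.811 -0.001] y [ 0.811  0.585 -0.006] z [-0.004 -0.004 -1.   ]
curyaw 125.8 turn tool z +0.8 (0.1 rows of 7) tilt fix [-0.32  0.06 -0.  ] shift(final tool frame) [-0.2 -0.7  0.6] | n 1 per row [-0.2 -0.7  0.6]
```

{"op": "arm_command", "data": {"motion": [[[0,0,0],[0,0,6],1],[[0,0,0],[0,0,6],1],[[0,0,0],[0,0,6],1],[[0,0,0],[0,0,6],1],[[0,0,0],[0,0,6],1],[[0,0,0],[0,0,6],1],[[0,0,0],[0,0,6],1],[[0,0,0],[0,0,6],1]]}}

```text
time: 47.55
position: [0.5898, 0.236, 0.0987]
tool_rot: [2.449, 1.966, -0.007]
ft_force: [-4.0, -4.0, 6.4]
grip_width: 0.501
```

{"op": "arm_command", "data": {"motion": [[[0,0,0],[0,0,6],1],[[0,0,0],[0,0,6],1],[[0,0,0],[0,0,6],1],[[0,0,0],[0,0,6],1],[[0,0,0],[0,0,6],1],[[0,0,0],[0,0,6],1],[[0,0,0],[0,0,6],1]]}}

```text
time: 48.13
position: [0.5899, 0.236, 0.0987]
tool_rot: [2.99, 0.958, -0.006]
ft_force: [-4.4, -3.1, 5.7]
grip_width: 0.496
```

```bash
python3 - <<'E'
from h import *
st()
E
```

```text
t 48.13 pos [589.9 236.   98.7] q [-0.031  0.437 -0.496  1.629  0.225  1.137 -1.535] F [-4.4 -3.1  5.7] T [-0.86  1.03  0.1 ] grip 0.496
x [ 0.814  0.581 -0.004] y [ 0.581 -0.814  0.001] z [-0.003 -0.003 -1.   ]
```

{"op": "arm_command", "data": {"motion": [[[0,0,0],[0,0,4],1],[[0,0,0],[0,0,4],1]]}}

```text
time: 48.3
position: [0.59, 0.236, 0.0987]
tool_rot: [3.048, 0.749, -0.006]
ft_force: [-4.5, -3.6, 5.3]
grip_width: 0.498
```

```bash
python3 - <<'E'
from h import *
st()
E
```

```text
t 48.3 pos [590.  236.   98.7] q [-0.05   0.432 -0.472  1.63   0.213  1.134 -1.665] F [-4.5 -3.6  5.3] T [-0.84  1.03  0.09] grip 0.498
x [ 0.886  0.463 -0.004] y [ 0.464 -0.886  0.001] z [-0.003 -0.003 -1.   ]
```

{"op": "arm_command", "data": {"motion": [[[0,0,0],[0,0,3],1],[[0,0,0],[0,0,3],1]]}}

```text
time: 48.47
position: [0.59, 0.2359, 0.0986]
tool_rot: [3.083, 0.59, -0.006]
ft_force: [-4.1, -2.7, 5.2]
grip_width: 0.498
```

```bash
python3 - <<'E'
from h import *
st()
E
```

```text
t 48.47 pos [590.  235.9  98.6] q [-0.064  0.429 -0.454  1.631  0.204  1.133 -1.762] F [-4.1 -2.7  5.2] T [-0.83  1.06  0.03] grip 0.498
x [ 0.929  0.369 -0.004] y [ 0.369 -0.929  0.002] z [-0.003 -0.003 -1.   ]
```

{"op": "arm_command", "data": {"motion": [[[0,0,0],[0,0,3],1],[[0,0,0],[0,0,2],1]]}}

```text
time: 48.63
position: [0.59, 0.2359, 0.0987]
tool_rot: [3.106, 0.455, -0.005]
ft_force: [-4.0, -3.3, 5.7]
grip_width: 0.503
```

```bash
python3 - <<'E'
from h import *
st()
E
```

```text
t 48.63 pos [590.  235.9  98.7] q [-0.075  0.427 -0.439  1.631  0.197  1.132 -1.844] F [-4.  -3.3  5.7] T [-0.82  1.    0.06] grip 0.503
x [ 0.958  0.287 -0.004] y [ 0.287 -0.958  0.002] z [-0.003 -0.003 -1.   ]
```

{"op": "arm_command", "data": {"motion": [[[0,0,0],[0,0,3],1],[[0,0,0],[0,0,2],1]]}}

```text
time: 48.8
position: [0.5899, 0.2356, 0.0986]
tool_rot: [3.121, 0.321, -0.005]
ft_force: [-4.0, -4.7, 6.2]
grip_width: 0.5
```

```bash
python3 - <<'E'
from h import *
st()
E
```

```text
t 48.8 pos [589.9 235.6  98.6] q [-0.087  0.424 -0.424  1.632  0.191  1.131 -1.925] F [-4.  -4.7  6.2] T [-1.12  1.13  0.57] grip 0.5
x [ 0.979  0.204 -0.004] y [ 0.204 -0.979  0.003] z [-0.003 -0.004 -1.   ]
```

Torque jumped to 0.57 Nm: at the stop. Release and look.

{"op": "arm_command", "data": {"motion": [[[0,0,0],[0,0,1.5],1],[[0,0,0],[0,0,0],0],[[0,0,0],[0,0,0],0],[[0,0,0],[0,0,0],0],[[0,0,0],[0,0,0],0],[[0,0,-20],[0,0,0],0],[[0,0,-25],[0,0,0],0],[[0,0,-20],[0,0,0],0]]}}

```text
time: 49.47
position: [0.5912, 0.2378, 0.1644]
tool_rot: [-3.128, -0.283, -0.0]
ft_force: [0.6, 0.6, 1.3]
grip_width: 0.933
```

{"op": "arm_command", "data": {"motion": [[[-40,0,0],[0,0,0],0],[[-40,0,0],[0,0,0],0],[[0,-35,0],[0,0,0],0.5],[[0,-35,0],[0,0,0],1],[[0,-35,0],[0,0,0],1],[[0,-35,0],[0,0,0],1],[[0,0,0],[0,0,0],1]]}}

```text
time: 50.05
position: [0.483, 0.3699, 0.164]
tool_rot: [-3.12, -0.298, 0.001]
ft_force: [-1.8, 0.5, -0.1]
grip_width: 0.709
```

```bash
python3 look.py top9 589,235,12 584,115,12 579,-4,12; python3 - <<'E'
from h import *
st()
im=cv2.imread('pics/top9.png')
cv2.imwrite('pics/t9.png',cv2.resize(im[215:305,205:365],(800,450),interpolation=cv2.INTER_CUBIC))
E
```

```text
jar [589.8 235.8  -3.4  30.9 517. ]
jar [585.5 116.9  -3.8  32.1 487. ]
jar [ 5.811e+02 -3.700e+00 -3.000e-01  2.690e+01  4.680e+02]
t 50.1 pos [484.5 366.2 163.7] q [-0.25   0.32  -0.53   1.642  0.167  1.224 -2.197] F [-0.2 -0.3  1.3] T [-0.01  0.01  0.05] grip 0.663
x [ 0.982  0.187 -0.   ] y [ 0.187 -0.982 -0.004] z [-0.001  0.004 -1.   ]
```

View pics/t9.png

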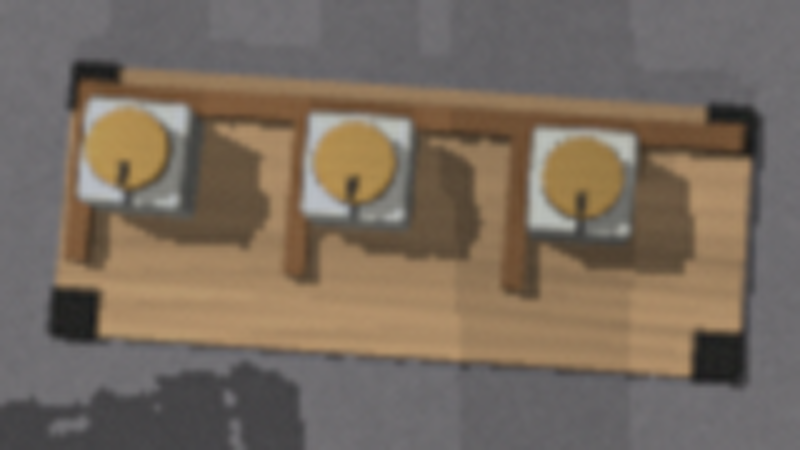

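View pics/top9.png

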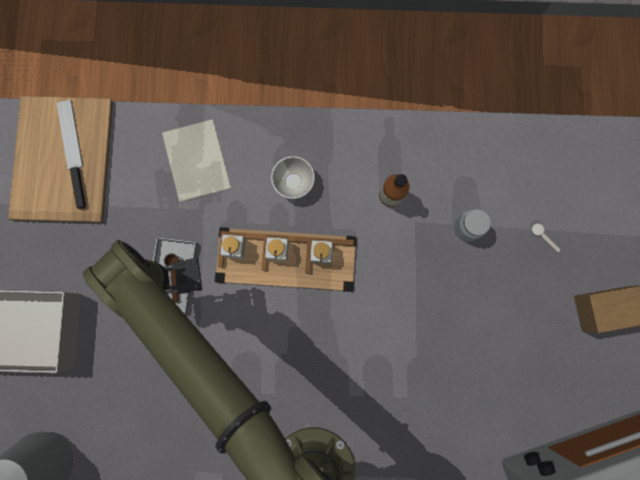

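```bash
python3 - <<'E'
from h import *
fr=[optics.get_image('top') for _ in range(12)]
D=np.stack([f[1] for f in fr]); D[D==0]=np.nan; D[D>1.48]=np.nan
d=np.nanmedian(D,0); im=np.mean([f[0].astype(float) for f in fr],0).clip(0,255).astype(np.uint8)
np.save('topd_avg.npy',d); cv2.imwrite('pics/topavg.png',im)
for x,y in [(589.4,235.2),(584.4,115.4),(579.4,-4.5)]:
    print(np.round(fitjar('top',np.nan_to_num(d),x/1e3,y/1e3,.012,.02,a=np.radians(-2.4)),2))
# overlay: squares at shoulder height for home + board
from ov import *
big=cv2.resize(im[215:305,205:365],None,fx=5,fy=5,interpolation=cv2.INTER_CUBIC)
for x,y in [(22,144),(22,24),(22,-96)]:
    c=np.array([x,y])/1e3@rotz(np.radians(-2.4)).T+[.5614,.0923]
    for z,col in ((.078,(0,0,255)),(.03,(0,255,0))):
        sq=np.array([[1,1],[1,-1],[-1,-1],[-1,1]])*.028@rotz(np.radians(-2.4)).T+c
        p=((w2p('top',np.c_[sq,np.full(4,z)])-[205,215]+.5)*5-.5)
        cv2.polylines(big,[np.round(p*16).astype(np.int32)],True,col,1,cv2.LINE_AA,shift=4)
cv2.imwrite('pics/ovavg.png',big)
E
```

```text
[589.49 235.48  -4.03  29.65 503.  ]
[585.41 116.6   -2.89  29.48 476.  ]
[ 5.8094e+02 -3.8200e+00 -4.8000e-01  2.6980e+01  4.6000e+02]<stdin>:4: RuntimeWarning: All-NaN slice encountered
```

View pics/ovavg.png

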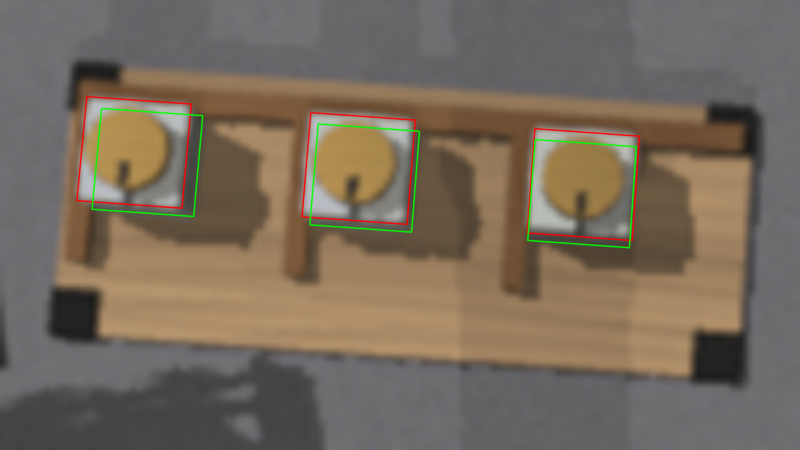

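```bash
python3 - <<'E'
from h import *
rows(529.5,237.7,130,-2.4,claw=1)
E
```

```text
t 50.7 pos [487.6 360.3 163.5] q [-0.245  0.318 -0.525  1.644  0.168  1.225 -2.197] F [ 0.3 -0.2 -0. ] T [ 0.04  0.02 -0.03] grip 0.113
x [0.984 0.178 0.   ] y [ 0.178 -0.984  0.   ] z [ 0. -0. -1.]
dy -12.7 n 4
[[[4.8, 32.0, 8.4], [0, 0, np.float64(3.2)], 1], [[6.6, 31.7, 8.4], [0, 0, np.float64(3.2)], 1], [[8.3, 31.3, 8.4], [0, 0, np.float64(3.2)], 1], [[10.1, 30.8, 8.4], [0, 0, np.float64(3.2)], 1]]
```

{"op": "arm_command", "data": {"motion": [[[4.8,32,8],[0,0,3.2],1],[[6.6,31.7,8],[0,0,3.2],1],[[8.3,31.3,8],[0,0,3.2],1],[[10.1,30.8,8],[0,0,3.2],1],[[0,0,0],[0,3,0],1],[[0,0,0],[0,0,0],1],[[0,0,0],[0,0,0],1]]}}

```text
time: 51.28
position: [0.5288, 0.2382, 0.1316]
tool_rot: [3.139, -0.068, 0.082]
ft_force: [1.0, 0.8, -0.1]
grip_width: 0.005
```

```bash
python3 - <<'E'
from h import *
plan(529.5,237.7,52,-2.4)
E
```

```text
t 51.28 pos [528.8 238.2 131.6] q [-0.101  0.244 -0.436  1.787  0.147  1.093 -2.202] F [ 1.   0.8 -0.1] T [ 0.11  0.12 -0.02] grip 0.005
x [ 0.998 -0.043  0.052] y [-0.043 -0.999 -0.   ] z [ 0.052 -0.002 -0.999]
curyaw -2.5 turn tool z -0.1 (0.0 rows of 7) tilt fix [-0.01 -2.97  0.  ] shift(final tool frame) [ 0.7  0.5 79.6] | n 3 per row [ 0.2  0.2 26.5]
```

{"op": "arm_command", "data": {"motion": [[[-1,0,28],[0,0,0],1],[[-1,0,28],[0,0,0],1],[[-1,0,18],[0,0,0],1],[[0,0,6],[0,0,0],1],[[6,0,0],[0,0,0],1],[[6,0,0],[0,0,0],1],[[2,0,0],[0,0,0],1],[[0,0,0],[0,0,0],1]]}}

```text
time: 51.95
position: [0.5466, 0.2379, 0.0539]
tool_rot: [-3.139, 0.069, -0.087]
ft_force: [-1.0, -1.4, -0.6]
grip_width: 0.005
```

```bash
python3 - <<'E'
from h import *
st()
E
```

```text
t 51.95 pos [546.6 237.9  53.9] q [-0.119  0.36  -0.413  1.817  0.208  0.954 -2.237] F [-1.  -1.4 -0.6] T [0.02 0.07 0.02] grip 0.005
x [ 0.997 -0.044  0.055] y [-0.044 -0.999 -0.001] z [ 0.056 -0.001 -0.998]
```

{"op": "arm_command", "data": {"motion": [[[2,0,0],[0,0,0],1],[[2,0,0],[0,0,0],1],[[1,0,0],[0,0,0],1],[[1,0,0],[0,0,0],1],[[0,0,0],[0,0,0],1]]}}

```text
time: 52.37
position: [0.5493, 0.2374, 0.0524]
tool_rot: [3.138, -0.068, 0.079]
ft_force: [-4.9, -0.5, 2.5]
grip_width: 0.006
```

```bash
python3 - <<'E'
from h import *
st()
E
```

```text
t 52.37 pos [549.3 237.4  52.4] q [-0.119  0.37  -0.411  1.808  0.21   0.96  -2.233] F [-4.9 -0.5  2.5] T [0.01 1.07 0.01] grip 0.006
x [ 0.998 -0.043  0.05 ] y [-0.043 -0.999  0.   ] z [ 0.05  -0.003 -0.999]
```

{"op": "arm_command", "data": {"motion": [[[1,0,0],[0,0,0],1],[[1,0,0],[0,0,0],1],[[0,0,0],[0,0,0],1]]}}

```text
time: 52.62
position: [0.5495, 0.2374, 0.0522]
tool_rot: [3.137, -0.067, 0.074]
ft_force: [-8.8, -0.4, 7.6]
grip_width: 0.005
```

```bash
python3 - <<'E'
from h import *
st()
E
```

```text
t 52.62 pos [549.5 237.4  52.2] q [-0.119  0.373 -0.411  1.804  0.209  0.964 -2.232] F [-8.8 -0.4  7.6] T [-0.09  2.09 -0.03] grip 0.005
x [ 0.998 -0.042  0.047] y [-0.043 -0.999  0.002] z [ 0.047 -0.004 -0.999]
```

{"op": "arm_command", "data": {"motion": [[[-10,0,0],[0,0,0],1],[[-14,0,-10],[0,0,0],1],[[0,30,0],[0,0,0],1],[[0,30,0],[0,0,0],1],[[0,30,0],[0,0,0],1],[[0,30,0],[0,0,0],1],[[0,0,10],[0,0,0],1],[[0,0,0],[0,0,0],1]]}}

```text
time: 53.28
position: [0.5229, 0.1153, 0.0501]
tool_rot: [3.137, -0.075, 0.082]
ft_force: [-0.4, -0.2, -1.1]
grip_width: 0.003
```

```bash
python3 - <<'E'
from h import *
plan(547,117,52,-2.4)
E
```

```text
t 53.28 pos [522.9 115.3  50.1] q [ 0.061  0.243 -0.374  1.967  0.137  0.903 -2.002] F [-0.4 -0.2 -1.1] T [ 0.1   0.17 -0.01] grip 0.003
x [ 0.997 -0.048  0.052] y [-0.048 -0.999  0.001] z [ 0.052 -0.004 -0.999]
curyaw -2.7 turn tool z -0.3 (0.0 rows of 7) tilt fix [ 0.08 -2.99 -0.  ] shift(final tool frame) [24.  -2.7 -1.9] | n 1 per row [24.  -2.7 -1.9]
```

{"op": "arm_command", "data": {"motion": [[[8,-2.5,-3],[0,0,-0.3],1],[[7,0,0],[0,0,0],1],[[3,0,0],[0,0,0],1],[[2,0,0],[0,0,0],1],[[2,0,0],[0,0,0],1],[[2,0,0],[0,0,0],1],[[0,0,0],[0,0,0],1]]}}

```text
time: 53.87
position: [0.5453, 0.1207, 0.055]
tool_rot: [3.139, -0.058, 0.075]
ft_force: [-3.7, 0.0, 2.7]
grip_width: 0.005
```

```bash
python3 - <<'E'
from h import *
st()
E
```

```text
t 53.87 pos [545.3 120.7  55. ] q [ 0.054  0.283 -0.371  1.906  0.147  0.93  -1.995] F [-3.7  0.   2.7] T [0.19 1.12 0.  ] grip 0.005
x [ 0.998 -0.037  0.048] y [-0.037 -0.999  0.001] z [ 0.048 -0.002 -0.999]
```

{"op": "arm_command", "data": {"motion": [[[1,0,0],[0,0,0],1],[[1,0,0],[0,0,0],1],[[0.5,0,0],[0,0,0],1],[[0,0,0],[0,0,0],1]]}}

```text
time: 54.2
position: [0.5455, 0.1206, 0.0549]
tool_rot: [3.138, -0.058, 0.069]
ft_force: [-10.1, 0.6, 6.8]
grip_width: 0.006
```

```bash
python3 - <<'E'
from h import *
st()
E
```

```text
t 54.2 pos [545.5 120.6  54.9] q [ 0.054  0.287 -0.371  1.902  0.147  0.936 -1.994] F [-10.1   0.6   6.8] T [ 0.21  2.31 -0.04] grip 0.006
x [ 0.998 -0.037  0.044] y [-0.037 -0.999  0.001] z [ 0.044 -0.003 -0.999]
```

Solid. Next canister (bay 2).

{"op": "arm_command", "data": {"motion": [[[-10,0,0],[0,0,0],1],[[-14,0,-10],[0,0,0],1],[[0,31,0],[0,0,0],1],[[0,31,0],[0,0,0],1],[[0,31,0],[0,0,0],1],[[0,31,0],[0,0,0],1],[[0,0,10],[0,0,0],1],[[0,0,0],[0,0,0],1]]}}

```text
time: 54.87
position: [0.52, -0.0057, 0.0532]
tool_rot: [3.138, -0.067, 0.08]
ft_force: [-0.8, 0.4, -0.1]
grip_width: 0.003
```

```bash
python3 - <<'E'
from h import *
plan(541,-2.5,53,-2.4)
E
```

```text
t 54.87 pos [520.   -5.7  53.2] q [ 0.234  0.201 -0.301  2.004  0.084  0.896 -1.724] F [-0.8  0.4 -0.1] T [0.12 0.15 0.  ] grip 0.003
x [ 0.998 -0.042  0.051] y [-0.043 -0.999  0.001] z [ 0.051 -0.003 -0.999]
curyaw -2.4 turn tool z -0.0 (0.0 rows of 7) tilt fix [ 0.06 -2.92 -0.  ] shift(final tool frame) [20.9 -4.   0.2] | n 1 per row [20.9 -4.   0.2]
```

{"op": "arm_command", "data": {"motion": [[[8,-2,0],[0,0,0],1],[[6,0,0],[0,0,0],1],[[3,0,0],[0,0,0],1],[[2,0,0],[0,0,0],1],[[2,0,0],[0,0,0],1],[[2,0,0],[0,0,0],1],[[0,0,0],[0,0,0],1]]}}

```text
time: 55.45
position: [0.5408, -0.0008, 0.0549]
tool_rot: [3.139, -0.058, 0.07]
ft_force: [-8.5, 2.2, 6.4]
grip_width: 0.004
```

```bash
python3 - <<'E'
from h import *
st()
E
```

```text
t 55.45 pos [540.8  -0.8  54.9] q [ 0.222  0.243 -0.301  1.949  0.096  0.918 -1.733] F [-8.5  2.2  6.4] T [0.4  2.01 0.04] grip 0.004
x [ 0.998 -0.037  0.045] y [-0.037 -0.999  0.   ] z [ 0.044 -0.002 -0.999]
```

{"op": "arm_command", "data": {"motion": [[[-10,0,0],[0,0,0],1],[[-12,0,-20],[0,0,0],1],[[0,0,-30],[0,-3,-6.8],1],[[0,0,0],[0,0,-6.8],1],[[0,0,0],[0,0,-6.8],1],[[0,0,0],[0,0,-6.8],1],[[0,0,0],[0,0,-6.8],1],[[0,0,0],[0,0,-6.8],1]]}}

```text
time: 56.12
position: [0.5196, -0.0011, 0.1046]
tool_rot: [2.96, 1.04, 0.003]
ft_force: [0.3, -0.2, -0.2]
grip_width: 0.005
```

```bash
python3 - <<'E'
from h import *
rows(577,-72,105,87.6,claw=1)
E
```

```text
t 56.12 pos [519.6  -1.1 104.6] q [ 0.292  0.172 -0.372  1.921  0.076  1.058 -1.007] F [ 0.3 -0.2 -0.2] T [-0.   -0.01  0.03] grip 0.005
x [0.78  0.626 0.   ] y [ 0.626 -0.78   0.005] z [ 0.003 -0.004 -1.   ]
dy 48.9 n 8
[[[0.1, 11.4, -0.0], [0, 0, np.float64(-6.1)], 1], [[-1.2, 11.3, -0.0], [0, 0, np.float64(-6.1)], 1], [[-2.4, 11.2, -0.0], [0, 0, np.float64(-6.1)], 1], [[-3.5, 10.8, -0.0], [0, 0, np.float64(-6.1)], 1], [[-4.7, 10.4, -0.0], [0, 0, np.float64(-6.1)], 1], [[-5.7, 9.8, -0.0], [0, 0, np.float64(-6.1)], 1], [[-6.8, 9.2, -0.0], [0, 0, np.float64(-6.1)], 1], [[-7.7, 8.4, -0.0], [0, 0, np.float64(-6.1)], 1]]
```

{"op": "arm_command", "data": {"motion": [[[0.1,11.4,0],[0,0,-6.1],1],[[-1.2,11.3,0],[0,0,-6.1],1],[[-2.4,11.2,0],[0,0,-6.1],1],[[-3.5,10.8,0],[0,0,-6.1],1],[[-4.7,10.4,0],[0,0,-6.1],1],[[-5.7,9.8,0],[0,0,-6.1],1],[[-6.8,9.2,0],[0,0,-6.1],1],[[-7.7,8.4,0],[0,0,-6.1],1]]}}

```text
time: 56.78
position: [0.5768, -0.0729, 0.1049]
tool_rot: [2.266, 2.169, -0.0]
ft_force: [1.0, 0.7, -0.3]
grip_width: 0.002
```

{"op": "arm_command", "data": {"motion": [[[0,0,15],[0,3,0],1],[[0,0,25],[0,0,0],1],[[0,0,11],[0,0,0],1],[[0,0,0],[0,0,0],1],[[0,0,0],[0,0,0],1]]}}

```text
time: 57.2
position: [0.576, -0.07, 0.0536]
tool_rot: [-2.25, -2.144, -0.057]
ft_force: [0.1, -0.1, 0.8]
grip_width: 0.005
```

```bash
python3 - <<'E'
from h import *
plan(577.5,-55,53,87.6)
E
```

```text
t 57.2 pos [576.  -70.   53.6] q [ 0.453  0.366 -0.41   1.81   0.112  0.997 -0.041] F [ 0.1 -0.1  0.8] T [-0.07 -0.05  0.01] grip 0.005
x [0.048 0.998 0.049] y [ 0.999 -0.048  0.001] z [ 0.003  0.049 -0.999]
curyaw 87.2 turn tool z -0.4 (0.1 rows of 7) tilt fix [ 0.06 -2.83 -0.  ] shift(final tool frame) [15.   0.9  0.6] | n 1 per row [15.   0.9  0.6]
```

{"op": "arm_command", "data": {"motion": [[[9,1,0],[0,0,-0.4],1],[[9,0,0],[0,0,0],1],[[4,0,0],[0,0,0],1],[[2,0,0],[0,0,0],1],[[2,0,0],[0,0,0],1],[[2,0,0],[0,0,0],1],[[0,0,0],[0,0,0],1]]}}

```text
time: 57.78
position: [0.5792, -0.044, 0.0558]
tool_rot: [-2.247, -2.152, -0.058]
ft_force: [-0.1, -2.4, 2.0]
grip_width: 0.005
```

```bash
python3 - <<'E'
from h import *
st()
E
```

```text
t 57.78 pos [579.2 -44.   55.8] q [ 0.418  0.363 -0.422  1.81   0.117  0.996 -0.086] F [-0.1 -2.4  2. ] T [-0.65 -0.2  -0.05] grip 0.005
x [0.043 0.998 0.048] y [ 0.999 -0.043  0.004] z [ 0.006  0.047 -0.999]
```

{"op": "arm_command", "data": {"motion": [[[1,0,0],[0,0,0],1],[[1,0,0],[0,0,0],1],[[1,0,0],[0,0,0],1],[[0,0,0],[0,0,0],1]]}}

```text
time: 58.12
position: [0.5792, -0.0438, 0.0557]
tool_rot: [-2.25, -2.151, -0.054]
ft_force: [0.3, -7.8, 3.9]
grip_width: 0.008
```

```bash
python3 - <<'E'
from h import *
st()
E
```

```text
t 58.12 pos [579.2 -43.8  55.7] q [ 0.415  0.363 -0.421  1.81   0.12   0.996 -0.092] F [ 0.3 -7.8  3.9] T [-1.8  -0.08 -0.05] grip 0.008
x [0.045 0.998 0.045] y [ 0.999 -0.045  0.003] z [ 0.005  0.045 -0.999]
```

{"op": "arm_command", "data": {"motion": [[[-10,0,0],[0,0,0],1],[[-5,0,-25],[0,0,0],1],[[0,0,-35],[0,0,0],1],[[0,0,-20],[0,0,0],1],[[30,0,0],[0,0,0],1],[[30,0,0],[0,0,0],1],[[30,0,0],[0,0,0],1],[[30,0,0],[0,0,0],1]]}}

```text
time: 58.78
position: [0.5822, 0.0627, 0.1401]
tool_rot: [-2.244, -2.149, -0.058]
ft_force: [0.7, 0.7, -0.2]
grip_width: 0.007
```

{"op": "arm_command", "data": {"motion": [[[0,0,0],[0,0,0],1],[[0,0,0],[0,0,0],1]]}}

```text
time: 58.95
position: [0.582, 0.0643, 0.14]
tool_rot: [-2.237, -2.155, -0.058]
ft_force: [-0.6, -1.4, 0.1]
grip_width: 0.004
```

```bash
python3 - <<'E'
from h import *
plan(583,62,130,87.6)
E
```

```text
t 58.95 pos [582.   64.3 140. ] q [ 0.301  0.285 -0.498  1.729  0.093  1.15  -0.253] F [-0.6 -1.4  0.1] T [-0.08 -0.06  0.03] grip 0.004
x [0.037 0.998 0.051] y [ 0.999 -0.037  0.001] z [ 0.003  0.051 -0.999]
curyaw 87.9 turn tool z +0.3 (0.0 rows of 7) tilt fix [ 0.06 -2.93 -0.  ] shift(final tool frame) [-2.3  1.1 10. ] | n 1 per row [-2.3  1.1 10. ]
```

{"op": "arm_command", "data": {"motion": [[[-4,1,20],[0,0,0.3],1],[[-3,0,30],[0,0,0],1],[[0,0,25],[0,0,0],1],[[0,0,11],[0,0,0],1],[[0,0,0],[0,0,0],1],[[5,0,0],[0,0,0],1],[[4,0,0],[0,0,0],1],[[0,0,0],[0,0,0],1]]}}

```text
time: 59.62
position: [0.5858, 0.0689, 0.0566]
tool_rot: [-2.249, -2.148, -0.063]
ft_force: [0.5, 0.6, 0.2]
grip_width: 0.006
```

```bash
python3 - <<'E'
from h import *
st()
E
```

```text
t 59.62 pos [585.8  68.9  56.6] q [ 0.271  0.381 -0.479  1.796  0.148  0.993 -0.304] F [0.5 0.6 0.2] T [-0.05 -0.14  0.08] grip 0.006
x [0.046 0.998 0.05 ] y [ 0.999 -0.046  0.005] z [ 0.008  0.05  -0.999]
```

{"op": "arm_command", "data": {"motion": [[[3,0,0],[0,0,0],1],[[2,0,0],[0,0,0],1],[[2,0,0],[0,0,0],1],[[1.5,0,0],[0,0,0],1],[[1,0,0],[0,0,0],1],[[0,0,0],[0,0,0],1]]}}

```text
time: 60.12
position: [0.5851, 0.0755, 0.0553]
tool_rot: [-2.252, -2.145, -0.056]
ft_force: [-0.7, -2.8, 2.1]
grip_width: 0.005
```

```bash
python3 - <<'E'
from h import *
st()
E
```

```text
t 60.12 pos [585.1  75.5  55.3] q [ 0.258  0.384 -0.479  1.794  0.153  0.995 -0.321] F [-0.7 -2.8  2.1] T [-0.76  0.01 -0.02] grip 0.005
x [0.048 0.998 0.048] y [ 0.999 -0.048  0.002] z [ 0.005  0.047 -0.999]
```

{"op": "arm_command", "data": {"motion": [[[1,0,0],[0,0,0],1],[[1,0,0],[0,0,0],1],[[1,0,0],[0,0,0],1],[[0,0,0],[0,0,0],1]]}}

```text
time: 60.45
position: [0.5852, 0.0761, 0.0553]
tool_rot: [-2.254, -2.145, -0.053]
ft_force: [-1.6, -7.7, 4.6]
grip_width: 0.01
```

```bash
python3 - <<'E'
from h import *
st()
E
```

```text
t 60.45 pos [585.2  76.1  55.3] q [ 0.254  0.385 -0.478  1.793  0.156  0.996 -0.327] F [-1.6 -7.7  4.6] T [-1.77  0.17  0.03] grip 0.01
x [0.05  0.998 0.045] y [ 0.999 -0.05   0.002] z [ 0.004  0.045 -0.999]
```

{"op": "arm_command", "data": {"motion": [[[-7,0,0],[0,0,0],1],[[-3,0,-25],[0,0,0],1],[[0,0,-35],[0,0,0],1],[[0,0,-20],[0,0,0],1],[[30,0,0],[0,0,0],1],[[30,0,0],[0,0,0],1],[[30,0,0],[0,0,0],1],[[20,0,0],[0,0,0],1]]}}

```text
time: 61.12
position: [0.5885, 0.1802, 0.1403]
tool_rot: [-2.245, -2.147, -0.061]
ft_force: [0.4, -0.0, -0.4]
grip_width: 0.003
```

{"op": "arm_command", "data": {"motion": [[[0,0,0],[0,0,0],1],[[0,0,0],[0,0,0],1]]}}

```text
time: 61.28
position: [0.5885, 0.1782, 0.1398]
tool_rot: [-2.244, -2.148, -0.059]
ft_force: [-0.0, 0.2, -0.1]
grip_width: 0.006
```

```bash
python3 - <<'E'
from h import *
plan(587,182,130,87.6)
E
```

```text
t 61.28 pos [588.5 178.2 139.8] q [ 0.136  0.347 -0.541  1.663  0.142  1.159 -0.476] F [-0.   0.2 -0.1] T [-0.14 -0.1  -0.02] grip 0.006
x [0.044 0.998 0.051] y [ 0.999 -0.044  0.001] z [ 0.004  0.051 -0.999]
curyaw 87.5 turn tool z -0.1 (0.0 rows of 7) tilt fix [ 0.08 -2.92 -0.  ] shift(final tool frame) [ 3.8 -1.7  9.8] | n 1 per row [ 3.8 -1.7  9.8]
```

{"op": "arm_command", "data": {"motion": [[[0,-1,20],[0,0,0],1],[[0,0,30],[0,0,0],1],[[0,0,25],[0,0,0],1],[[0,0,9],[0,0,0],1],[[0,0,0],[0,0,0],1],[[4,0,0],[0,0,0],1],[[4,0,0],[0,0,0],1],[[0,0,0],[0,0,0],1]]}}

```text
time: 61.95
position: [0.5904, 0.1894, 0.0587]
tool_rot: [-2.25, -2.147, -0.063]
ft_force: [0.7, 0.9, 0.6]
grip_width: 0.005
```

```bash
python3 - <<'E'
from h import *
st()
E
```

```text
t 61.95 pos [590.4 189.4  58.7] q [ 0.097  0.438 -0.521  1.725  0.199  1.013 -0.531] F [0.7 0.9 0.6] T [ 0.01 -0.04 -0.04] grip 0.005
x [0.047 0.998 0.051] y [ 0.999 -0.047  0.005] z [ 0.008  0.051 -0.999]
```

{"op": "arm_command", "data": {"motion": [[[2,0,3],[0,0,0],1],[[2,0,0],[0,0,0],1],[[2,0,0],[0,0,0],1],[[1.5,0,0],[0,0,0],1],[[1,0,0],[0,0,0],1],[[1,0,0],[0,0,0],1],[[0,0,0],[0,0,0],1]]}}

```text
time: 62.53
position: [0.5901, 0.1956, 0.0541]
tool_rot: [-2.252, -2.145, -0.056]
ft_force: [-0.3, -4.5, 2.2]
grip_width: 0.005
```

```bash
python3 - <<'E'
from h import *
st()
E
```

```text
t 62.53 pos [590.1 195.6  54.1] q [ 0.081  0.449 -0.518  1.72   0.207  1.012 -0.548] F [-0.3 -4.5  2.2] T [-1.15 -0.12 -0.03] grip 0.005
x [0.049 0.998 0.047] y [ 0.999 -0.049  0.003] z [ 0.005  0.047 -0.999]
```

{"op": "arm_command", "data": {"motion": [[[1,0,0],[0,0,0],1],[[1,0,0],[0,0,0],1],[[0,0,0],[0,0,0],1]]}}

```text
time: 62.78
position: [0.5906, 0.1959, 0.0541]
tool_rot: [-2.255, -2.145, -0.054]
ft_force: [0.2, -7.4, 2.7]
grip_width: 0.003
```

```bash
python3 - <<'E'
from h import *
st()
E
```

```text
t 62.78 pos [590.6 195.9  54.1] q [ 0.079  0.45  -0.517  1.718  0.209  1.013 -0.552] F [ 0.2 -7.4  2.7] T [-1.71 -0.12 -0.05] grip 0.003
x [0.05  0.998 0.045] y [ 0.999 -0.05   0.003] z [ 0.005  0.045 -0.999]
```

{"op": "arm_command", "data": {"motion": [[[-7,0,0],[0,0,0],1],[[-3,0,-25],[0,0,0],1],[[0,0,-35],[0,0,0],1],[[0,0,-30],[0,-3,0],1],[[0,-35,0],[0,0,0],1],[[0,-35,0],[0,0,0],1],[[0,-35,0],[0,0,0],1],[[0,0,0],[0,0,0],1]]}}

```text
time: 63.45
position: [0.4763, 0.192, 0.1419]
tool_rot: [2.267, 2.174, -0.009]
ft_force: [0.0, -1.1, -1.5]
grip_width: 0.007
```

{"op": "arm_command", "data": {"motion": [[[35,0,0],[0,0,0],1],[[35,0,0],[0,0,0],1],[[35,0,0],[0,0,0],1],[[35,0,0],[0,0,0],1],[[35,0,0],[0,0,0],1],[[35,0,0],[0,0,0],1],[[0,0,0],[0,0,0],1],[[0,0,0],[0,0,0],1]]}}

```text
time: 64.12
position: [0.4917, 0.4033, 0.142]
tool_rot: [-2.268, -2.174, 0.001]
ft_force: [0.1, -0.5, 0.4]
grip_width: 0.008
```

```bash
python3 - <<'E'
from h import *
fr=[optics.get_image('top') for _ in range(10)]
D=np.stack([f[1] for f in fr]); D[D==0]=np.nan; D[D>1.48]=np.nan
d=np.nan_to_num(np.nanmedian(D,0)); im=np.mean([f[0].astype(float) for f in fr],0).clip(0,255).astype(np.uint8)
cv2.imwrite('pics/topf.png',im)
for x,y in [(589.4,235.2),(584.4,115.4),(579.4,-4.5)]:
    print(np.round(fitjar('top',d,x/1e3,y/1e3,.012,.02,a=np.radians(-2.4)),2))
cv2.imwrite('pics/tf.png',cv2.resize(im[215:305,205:365],None,fx=5,fy=5,interpolation=cv2.INTER_CUBIC))
im,_=optics.get_image('scene'); cv2.imwrite('pics/sf.png',im)
cv2.imwrite('pics/sfc.png',cv2.resize(im[170:290,260:480],(800,436),interpolation=cv2.INTER_CUBIC))
st()
for t in ['scoop','bottle','honeyjar','bowl']:
    for r in models.search_frame('top',t)[:1]: print(t,round(r['conf'],2),np.round(c2w('top',r['location']),3))
E
```

```text
[589.9  236.29  -2.95  28.69 506.  ]
[585.62 116.76  -1.61  27.65 479.  ]
[581.43  -3.02  -1.79  25.15 461.  ]
t 64.67 pos [494.2 399.2 142.8] q [-0.219  0.423 -0.644  1.587  0.27   1.222 -0.962] F [-0.6 -0.3 -0.7] T [-0.03 -0.1   0.05] grip 0.006
x [ 0.049  0.999 -0.003] y [ 0.999 -0.049  0.002] z [ 0.002 -0.003 -1.   ]
scoop 0.88 [0.511 0.394 0.021]
honeyjar 0.84 [ 0.662 -0.403  0.101]
bowl 0.94 [0.797 0.084 0.02 ]<stdin>:4: RuntimeWarning: All-NaN slice encountered
```

View pics/tf.png

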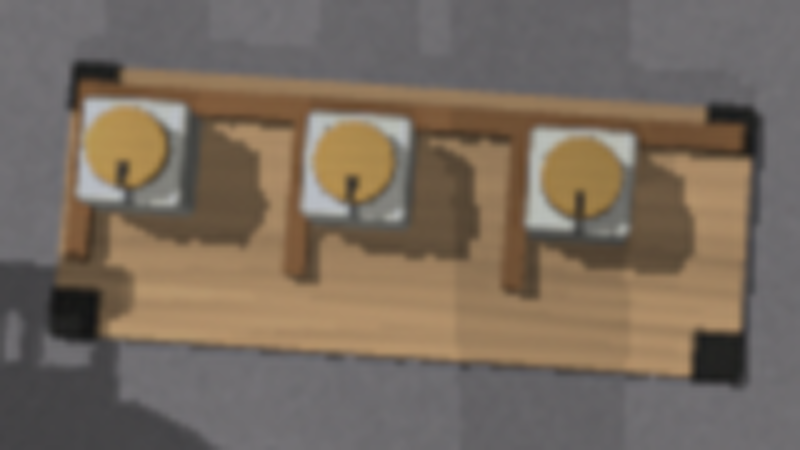

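View pics/sfc.png

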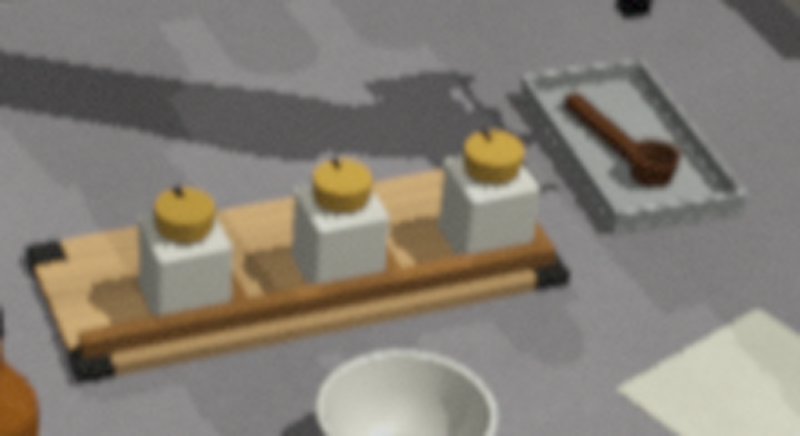

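View pics/topf.png

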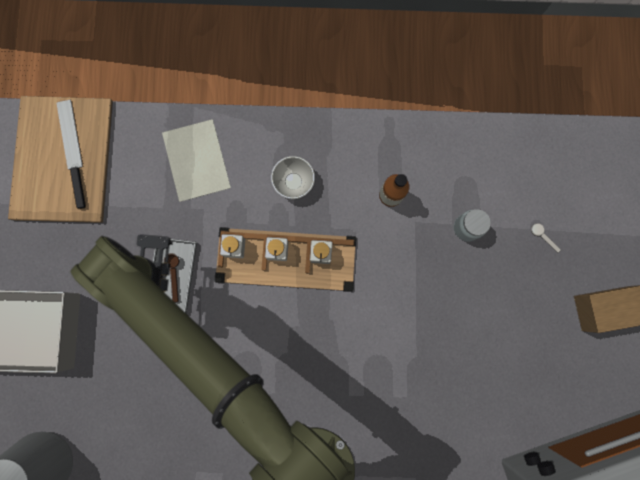

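```bash
python3 - <<'E'
from h import *
import glob
def ptr(fn,cs,z=.101):
    im=cv2.imread(fn); hsv=cv2.cvtColor(im,cv2.COLOR_BGR2HSV).astype(float)
    f,cx,cy,M,t=cam('top'); o=-M.T@t
    v,u=np.mgrid[0:480,0:640]
    r=np.stack([(u-cx)/f,(v-cy)/f,np.ones(u.shape)],-1)@M; W=o+r*((z-o[2])/r[...,2:3])
    for c in cs:
        dd=W[...,:2]-np.array(c)/1e3; rr=np.hypot(dd[...,0],dd[...,1])
        m=rr<.024
        # lid centre: yellow pixels (sat) + dark
        yel=(hsv[...,1]>110)&(rr<.028)
        gray=im.astype(float).max(-1)
        disc=rr<.019
        w=np.where(disc,np.clip(np.median(gray[rr<.012])-gray-12,0,None),0)*(rr>.004)
        p=(dd*w[...,None]).sum((0,1))/w.sum()
        print(c,'yellow centroid mm',np.round(dd[yel].mean(0)*1e3,1),'pointer mm',np.round(p*1e3,1),'dir rel -x (deg, +ccw)',round(np.degrees(np.arctan2(-p[1],-p[0])),1),'weight',round(w.sum()))
cs=[(589.9,236.3),(585.6,116.8),(581.4,-3.0)]
ptr('pics/topf.png',cs); ptr('pics/topavg.png',cs)
E
```

```text
(589.9, 236.3) yellow centroid mm [-0.4 -1.1] pointer mm [-12.8   0.7] dir rel -x (deg, +ccw) -3.2 weight 696
(585.6, 116.8) yellow centroid mm [-0.5 -1. ] pointer mm [-12.6   0.1] dir rel -x (deg, +ccw) -0.4 weight 651
(581.4, -3.0) yellow centroid mm [-0.8 -0.8] pointer mm [-13.2   0.3] dir rel -x (deg, +ccw) -1.2 weight 416
(589.9, 236.3) yellow centroid mm [-1.2 -1.5] pointer mm [-13.    0.4] dir rel -x (deg, +ccw) -1.8 weight 602
(585.6, 116.8) yellow centroid mm [-0.9 -1.3] pointer mm [-12.9  -0.2] dir rel -x (deg, +ccw) 0.7 weight 635
(581.4, -3.0) yellow centroid mm [-1.  -1.2] pointer mm [-13.3  -0.6] dir rel -x (deg, +ccw) 2.4 weight 453
```

```bash
python3 - <<'E'
from h import *
print(ctrl.close_job())
E
```

```text
the job is handed in; nothing more can be done
None
```

I did the whole task and handed it in at about 65 s of the 210 s allowed; the hand-in reported no verdict. The scoop went into the tray first, then all three canisters went into bays 0, 1 and 2. After that I screwed each lid down. Tightening may have disturbed the canisters slightly (fits read up to about 2° off the board's angle). I then pushed each one again with closed fingers, against the back rail and against its left stop.

**Last checks**
- **Seating:** Every final push stopped solid at about 7–10 N. The stopping points of the left-stop pushes were 119.9 and 119.8 mm apart, against 120 mm expected. A fit averaged over ten top-camera pictures puts the centres within about 2 mm of the bay points, with yaws of -3.0°, -1.6° and -1.8° (board about -2.4°). Those offsets are within the error of the camera calibration and the fit.
- **Lids:** Each lid turned at about 0.1 N m, then jumped to 0.36–0.57 N m at its stop. In the picture every pointer lines up with its mark. The measured pointer angles differ by a few degrees from frame to frame, which is as close as the camera can tell.
- **Other things:** The scoop lies in the tray. The bowl, bottle and honey jar look unmoved. The final network call did not report the bottle, so I judged that one from the picture only. The gripper was clear of everything.

No check failed. One reading disagreed during the work: the first canister touched the board about 6 mm higher on the arm's scale than expected. It probably slid in the grip, and it still ended flush.

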